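# Load the taping machine's carton lane and draw the first strip

### The job

Get the taping station ready to run. Take the stray round tin out of the sloped lane and stand it in the blue tray, load every carton standing on the bench upright into the lane so that they slide down into one tight row against the stop, and set the follower weight in the lane behind the last carton, resting against it. Then pull the tape unit's sprung draw slide out until its pointer is level with the brass marker, without pulling well past it, hold it there for a good two seconds, and let it go back fully home; leave the other things on the bench where they are.

Things in the scene. Friction and masses are not known exactly. Their poses are not given: they have to be found in the camera images.
- carton1: orange printed carton, a closed box 60 mm (own x) by 74 mm (own y) by 70 mm tall, about 0.2 kg; origin: centre of its underside. There are 2 to 4 cartons, all alike, standing on the bench; absent ones read None. In the lane its 74 mm side lies along the lane (it does not fit the other way).
- carton2: orange printed carton, a closed box 60 mm (own x) by 74 mm (own y) by 70 mm tall, about 0.2 kg; origin: centre of its underside. There are 2 to 4 cartons, all alike, standing on the bench; absent ones read None. In the lane its 74 mm side lies along the lane (it does not fit the other way).
- carton3: orange printed carton, a closed box 60 mm (own x) by 74 mm (own y) by 70 mm tall, about 0.2 kg; origin: centre of its underside. There are 2 to 4 cartons, all alike, standing on the bench; absent ones read None. In the lane its 74 mm side lies along the lane (it does not fit the other way).
- carton4: orange printed carton, a closed box 60 mm (own x) by 74 mm (own y) by 70 mm tall, about 0.2 kg; origin: centre of its underside. There are 2 to 4 cartons, all alike, standing on the bench; absent ones read None. In the lane its 74 mm side lies along the lane (it does not fit the other way).
- lane_stop (a point): foot of the sloped metal flow lane: point on the deck, mid-width, where it meets the stop plate at the low end. x across the lane, y up the slope along the deck, z square off the deck. Deck sloped 16 degrees, 400 mm long; channel 66 mm wide between rails that flare out to 86 mm at their tops, 20 mm above the deck; stop plate 45 mm high. The deck is slick: things set on it slide down.
- tin: stray round tin, 62 mm diameter, 72 mm tall, about 0.25 kg, standing on the lane deck against the stop at the start (so tilted with the deck); origin: centre of its underside, own z along its axis.
- tray: blue open tray fixed on the bench, 170 mm (x) by 150 mm (y) outside, 55 mm tall, walls and floor 5 mm; origin: centre of its underside.
- follower: follower weight standing on the bench among the cartons: dark steel block 60 by 60 by 40 mm with a black upright fin grip on top, 16 mm thick (own x), 50 mm long (own y), from 40 to 80 mm above the underside; about 0.5 kg; origin: centre of the underside. Either way round it fits the lane; the fin then runs along or across the lane.
- draw (a joint): the tape unit's sprung draw slide, m: 0 home, grows as it is pulled out towards the robot, end stop at 0.115. The spring pulls it home with about 2 N at 0 rising to about 12 N at 0.09; it runs back by itself when let go.
- draw_grip (a point): middle of the slide's upright black grip: a stem 18 mm thick (y) and 24 mm deep (x) with a plate 44 mm wide, 6 mm thick, across its front (the robot's side, 12 to 18 mm before this point) that fingers on the stem pull against. Top 22 mm above, foot (carriage) 26 mm below this point. x points from the robot into the unit: pull along -x. The unit's face, 90 mm tall, is 70 mm behind it at home.
- draw_pointer (a point): tip of the slide's short white pointer, at the (point -y) side of the carriage (moves with the slide).
- strip_mark (a point): inner edge of the upright brass length marker (a flag 28 mm wide, 26 mm tall) beside the slide's rail, in line with the pointer's path and at its height; the slide is at the mark when pointer and marker have the same point x. It is clamped 45 to 90 mm out from the pointer's home.
- tape_roll: bystander: roll of clear tape lying flat, 104 mm across, 48 mm tall; leave it alone. Origin: centre of the underside.
- giftbox: bystander: flat orange gift box 100 by 180 by 35 mm; leave it alone. Origin: centre of the underside.
- tallybox: bystander: flat black counter box 80 by 120 by 30 mm; leave it alone. Origin: centre of the underside.

How it is judged:
On the way, in this order (a step that is already met when the one before it is completed fails the run):
1. the tin stands in the tray (x of tin in the frame of tray between -0.06 and 0.06 m and y of tin in the frame of tray between -0.05 and 0.05 m and z of tin in the frame of tray between -0.002 and 0.012 m and angle between tin's own z axis and vertical below 0.15 rad and linear speed of tin below 0.02 m/s), for 0.2 s.
2. all cartons stand in the lane in a tight row from the stop (x of carton1 in the frame of lane_stop between -0.008 and 0.008 m and z of carton1 in the frame of lane_stop between -0.006 and 0.006 m and angle between the z axis of each of carton1, carton2, carton3, carton4 and the z axis of lane_stop, either way round below 0.12 rad and linear speed of each of carton1, carton2, carton3, carton4 below 0.02 m/s and (y of carton1 in the frame of lane_stop between 0.03 and 0.045 m or y of carton1 in the frame of lane_stop between 0.104 and 0.122 m or y of carton1 in the frame of lane_stop between 0.178 and 0.199 m or y of carton1 in the frame of lane_stop between 0.252 and 0.276 m) and x of carton2 in the frame of lane_stop between -0.008 and 0.008 m and z of carton2 in the frame of lane_stop between -0.006 and 0.006 m and (y of carton2 in the frame of lane_stop between 0.03 and 0.045 m or y of carton2 in the frame of lane_stop between 0.104 and 0.122 m or y of carton2 in the frame of lane_stop between 0.178 and 0.199 m or y of carton2 in the frame of lane_stop between 0.252 and 0.276 m) and x of carton3 in the frame of lane_stop between -0.008 and 0.008 m and z of carton3 in the frame of lane_stop between -0.006 and 0.006 m and (y of carton3 in the frame of lane_stop between 0.03 and 0.045 m or y of carton3 in the frame of lane_stop between 0.104 and 0.122 m or y of carton3 in the frame of lane_stop between 0.178 and 0.199 m or y of carton3 in the frame of lane_stop between 0.252 and 0.276 m) and x of carton4 in the frame of lane_stop between -0.008 and 0.008 m and z of carton4 in the frame of lane_stop between -0.006 and 0.006 m and (y of carton4 in the frame of lane_stop between 0.03 and 0.045 m or y of carton4 in the frame of lane_stop between 0.104 and 0.122 m or y of carton4 in the frame of lane_stop between 0.178 and 0.199 m or y of carton4 in the frame of lane_stop between 0.252 and 0.276 m) and (y of carton1 in the frame of lane_stop between 0.03 and 0.045 m or y of carton2 in the frame of lane_stop between 0.03 and 0.045 m or y of carton3 in the frame of lane_stop between 0.03 and 0.045 m or y of carton4 in the frame of lane_stop between 0.03 and 0.045 m)), for 0.2 s.
3. the follower weight rests in the lane against the last carton (x of follower in the frame of lane_stop between -0.008 and 0.008 m and z of follower in the frame of lane_stop between -0.006 and 0.006 m and angle between the z axis of follower and the z axis of lane_stop, either way round below 0.12 rad and linear speed of follower below 0.02 m/s and y of follower in the frame of lane_stop between 0.15 and 0.36 m and (distance between follower and carton1 below 0.078 m or distance between follower and carton2 below 0.078 m or distance between follower and carton3 below 0.078 m or distance between follower and carton4 below 0.078 m)), for 0.2 s.
4. the draw slide is held with its pointer at the brass marker (within 6 mm) for 1 s (x of draw_pointer in the frame of strip_mark between -0.006 and 0.006 m), for 1 s.
At the end, for the whole second after the job is handed in: The tin stands upright in the tray; every carton stands on the lane deck in a tight row from the stop (each within about 7 to 17 mm of its place along the lane); the follower lies on the deck directly above the last carton (centres under 78 mm apart); the draw slide is home within 6 mm; all at rest (all of step 1 and all of step 2 and all of step 3 and value of joint draw below 0.006 m); the robot touches nothing.
It fails at once if the draw slide is pulled more than 15 mm past the marker (x of draw_pointer in the frame of strip_mark below -0.015 m).
It fails at once if the tape roll is moved more than 30 mm (distance of tape_roll from where it was at the start of the episode above 0.03 m).
It fails at once if the flat gift box is moved more than 30 mm (distance of giftbox from where it was at the start of the episode above 0.03 m).
It fails at once if the black counter box is moved more than 30 mm (distance of tallybox from where it was at the start of the episode above 0.03 m).
Of carton1, carton2, carton3, carton4 only 2 to 4 are there at a start; the rules pass over those that are not, and their reading is None.
At some moment in a run one of carton1, carton2, carton3, carton4, follower may be knocked a few centimetres aside while the robot is not near it.
Once in a run the grip may slacken for a moment while it holds something.
It also fails if it takes over 210 s, if anything falls off the work surface, if the arm or the gripper's body presses on something with over 40 N, if the wrist force passes 120 N, or if a joint passes its speed limit or range.

### The arm

A 6-joint arm with a two-finger parallel gripper is mounted at the origin on the work surface. World frame = base frame: x ahead of the robot, y to its left, z up, the work surface at z = 0. Lengths are in m, angles in rad, forces in N, time in s.
With the tool pointing down it reaches from about 0.35 to 0.775 m from the base axis. Payload 7.3 kg.
Tool frame: the origin (TCP) lies at the very end of the fingers, on their centre line; the grasp point (between the pads) lies 19 mm behind it; z points along the fingers, y is the line along which they close (so a half turn about z gives the same grasp; the last joint's range is limited). The gripper opens to 92 mm and grips with 3 to 60 N. Pads are 19 mm wide; open, the fingers measure 130 mm over their backs; the gripper's body (75 mm by 190 mm) begins 47 mm behind the grasp point.
Start: joints at [1.078, 0.342, 1.524, -0, 1.275, -0.146], TCP at [0.178, 0.494, 0.227] pointing down, gripper open.
Joint ranges: [-2.53, 2.53], [-0.77, 2.02], [0.04, 2.7], [-1, 4.14], [0.28, 2.66], [-3.11, 3.11]. Speed limits (rad/s): [2.57, 2.57, 3.14, 3.14, 3.14, 3.14].

### API

Orientations are given as [roll, pitch, yaw] about the fixed x, y, z axes, in that order (R = Rz(yaw) Ry(pitch) Rx(roll)).
In Python, from cell import robot gives the robot as it stands.
- The arm moves only by the tool apply_moves, never from a script. Its argument "motion" is text: rows parted by semicolons, each of 7 numbers parted by spaces: the opening in per cent of the stroke, from 0 (shut) to 100 (fully open), then the shift along the tool's x, y, z in cm, then the turn, a rotation vector about the tool's x, y, z in rad. A call has 1 to 20 rows; each row shifts and turns the commanded pose from where the row before left it, along the tool's axes as they then stand; what a row does not reach is not made up. A row lasts 1/8 s, in which the tool goes at most 62.5 mm and 10.7 degrees, less where a joint would pass 70% of its speed; a pose out of reach is approached as far as the arm can. A call with a gripper value outside its range is refused whole. The fingers move at their own pace and stop on an object; "force" is the grip in N (left out, the last holds). Time passes only in rows, so rows that do not move let the fingers close. It gives the time, the measured TCP pose, the force, the opening and the grip force at its end, in the units of the state.
- robot.observe(): the state, without advancing time (a new reading comes with each control period).
- robot.read_camera(name): name is "scene" or "side" or "wrist"; returns a dict with "img" (400x640x3 uint8, red, green, blue), "fovy" (degrees; the focal length in pixels is half the picture's height over the tangent of half this angle, whatever the lens; pixels are square), "cx", "cy" (the principal point, pixels), "R" (3x3) and "t" (3): a world point X has camera coordinates R X + t; the wrist camera has in their place "hand_eye" (4x4, takes a point from camera to tool coordinates, whose origin is the TCP and whose axes are the flange's). Camera axes: x right, y down, z forward; pixel columns grow to the right and rows downward; lengths in m; the calibration is good to about 2 mm. A picture is of the moment at which its call begins: read the wrist's pose just before it. There is no depth.
- robot.hand_in(): hands the job in; it is judged then, once.
Trained networks look in a picture, given as the dict that the camera call returned (one of the last four; its "shot" number tells which), for a name from the list of things; names that differ only in an ending like _2 or _b are one class to them, and where a whole thing is asked for, a point or a joint stands for the part that bears it (a point fixed in the world has none). Each returns a list of dicts, best first, with "score" (0 to 1); they miss things now and then, are a little off and sometimes report something else, mostly with a low value. They report only what shows in the picture. A call takes as long as a camera call.
- robot.search_frame(target, picture): "centre" ([x, y, z] in m, in world coordinates, good to about 4 mm: the middle of the surface that is visible of it).
- robot.trace(target, picture): "pixels" (400x640 bool, what is visible of it).
The state is a dict: "time": time; "qpos": joint angles; "qvel": joint speeds; "joint_efforts": joint torques, N m; "tool_pos": TCP position; "tool_rot": TCP orientation; "contact_force": force on the tool from outside, world axes, zero at the start; "torque": the same for the moment, N m; "opening": finger opening in m; "grip_force": force on a finger pad.
Only numpy, scipy, OpenCV 4.12 (cv2) and the standard library are available. Lean on these libraries where they do the work, as an engineer would, in place of code of your own. Each camera call takes 0.05 s, during which the arm holds its last target. There are 200 camera calls.

## Working session

There is one attempt and no reset: what is moved stays moved. The work goes in short steps, Python scripts to look and compute and a tool call to move; the robot and the scene stay as the last step left them, time stands still between calls to the robot, and variables do not carry over. Pictures are saved under pics/ and viewed, at most 14 in all, crops included, and the job is handed in when it is done.

Besides the shell and the picture viewer there is one more tool, called after "Call:" by a JSON object that holds its "name" and its "arguments", one argument or row to a line. apply_moves: Moves the arm, as the interface text tells. Its arguments: {"type":"object","properties":{"motion":{"type":"string"},"force":{"type":"number"}},"required":["motion"]}

```bash
ls; mkdir -p pics; cat > h.py <<'E'
import numpy as np, cv2
from cell import robot
def save(n,img): cv2.imwrite('pics/'+n,cv2.cvtColor(img,cv2.COLOR_RGB2BGR))
def f(p): return 200/np.tan(np.radians(p['fovy'])/2)
def proj(p,X):
    c=np.asarray(p['R'])@X+np.asarray(p['t']); return np.array([p['cx'],p['cy']])+f(p)*c[:2]/c[2]
def ray(p,u,v):
    R=np.asarray(p['R']);d=R.T@np.array([(u-p['cx'])/f(p),(v-p['cy'])/f(p),1]);return -R.T@np.asarray(p['t']),d
def atz(p,u,v,z):
    o,d=ray(p,u,v);return o+d*(z-o[2])/d[2]
E
python3 - <<'E'
from h import *
s=robot.observe();print(s)
for c in ('scene','side'):
    p=robot.read_camera(c);save(c+'0.png',p['img']);print(c,p['fovy'],p['cx'],p['cy'],np.round(-np.array(p['R']).T@p['t'],3))
    for n in ['carton1','tin','tray','follower','draw_grip','draw_pointer','strip_mark','lane_stop','tape_roll','giftbox','tallybox']:
        try: print(n,[(np.round(d['centre'],3).tolist(),round(d['score'],2)) for d in robot.search_frame(n,p)])
        except Exception as e: print(n,e)
E
```

```text
pics
{'time': 0.0, 'qpos': array([ 1.07802118e+00,  3.42722650e-01,  1.52503486e+00,  1.62561708e-05,
        1.27541191e+00, -1.45998520e-01]), 'qvel': array([ 0.00040749, -0.00209132,  0.00136269,  0.00097326, -0.00123274,
       -0.00140354]), 'joint_efforts': array([ 1.58296825e-03, -4.31229687e+01, -2.44222373e+01,  7.19431113e-02,
        5.58969914e-02, -1.36945919e-04]), 'tool_pos': array([0.17820385, 0.49338446, 0.22603878]), 'tool_rot': array([-3.14003492e+00, -2.44768083e-04,  2.79481109e+00]), 'contact_force': array([ 0.11506306, -0.04539209, -0.33800204]), 'torque': array([0.01080879, 0.02652223, 0.00385578]), 'grip_force': 0.0, 'opening': 0.09177314641172522}
scene 56.21095416772836 314.3926352874943 188.4297134305367 [ 1.294 -0.162  0.971]
carton1 [([0.505, -0.024, 0.072], 0.9), ([0.491, 0.19, 0.069], 0.84), ([0.483, 0.086, 0.06], 0.64), ([0.482, 0.292, 0.063], 0.61)]
tin [([0.675, -0.115, 0.119], 0.67)]
tray [([0.457, -0.192, 0.005], 0.88)]
follower [([0.532, 0.408, 0.038], 0.69)]
draw_grip [([0.566, -0.352, 0.072], 0.65)]
draw_pointer [([0.492, -0.397, 0.033], 0.54),
[... 326 characters left out ...]
77789903 [-0.266 -0.921  1.036]
carton1 [([0.446, 0.079, 0.051], 0.91), ([0.467, -0.038, 0.054], 0.91), ([0.457, 0.172, 0.067], 0.89), ([0.45, 0.274, 0.057], 0.8)]
tin [([0.643, -0.127, 0.12], 0.86)]
tray [([0.469, -0.183, 0.016], 0.65)]
follower [([0.517, 0.405, 0.039], 0.75), ([0.76, -0.157, 0.035], 0.74)]
draw_grip [([0.549, -0.361, 0.066], 0.9)]
draw_pointer [([0.555, -0.358, 0.067], 0.78), ([0.47, -0.037, 0.054], 0.72)]
strip_mark [([0.469, -0.183, 0.015], 0.72), ([0.639, -0.128, 0.116], 0.5), ([0.491, -0.391, 0.029], 0.48)]
lane_stop [([0.651, 0.067, 0.092], 0.6)]
tape_roll [([0.76, -0.159, 0.031], 0.65)]
giftbox [([0.809, 0.059, 0.033], 0.59)]
tallybox [([0.311, -0.432, 0.033], 0.93)]
```

View pics/scene0.png

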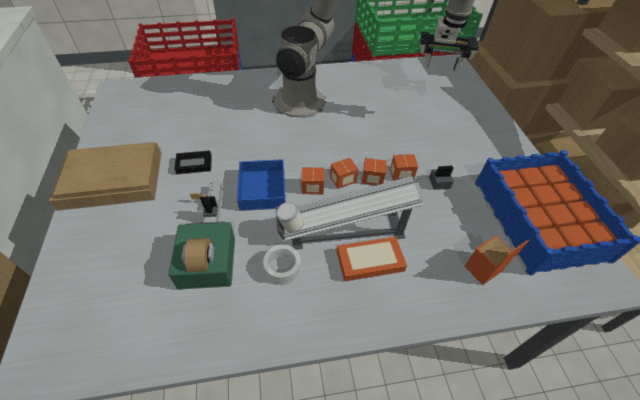

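View pics/side0.png

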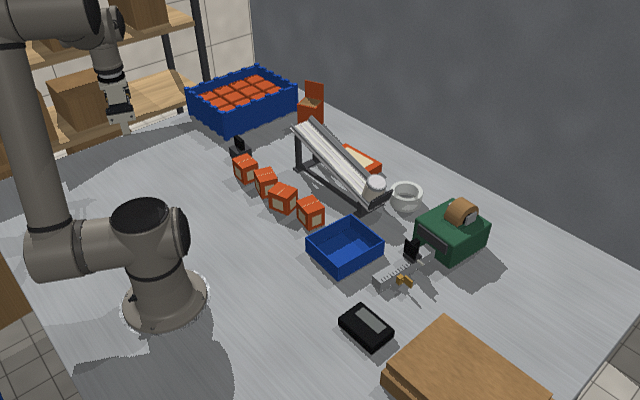

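The scene shows four cartons in a row (px 313–404, 167–180), the follower (442,178), and the lane from the stop/tin (290,217) up to (415,195). The tray is at (262,185) and the draw grip at (208,205). I'll zoom in to measure the lane.

```bash
python3 - <<'E'
from h import *
for c,(x0,y0,w,h) in {'scene':(160,150,266,130),'side':(280,105,180,195)}.items():
    p=robot.read_camera(c);k=3
    save(c+'z.png',cv2.resize(p['img'][y0:y0+h,x0:x0+w],None,fx=k,fy=k,interpolation=cv2.INTER_CUBIC))
    import pickle; pickle.dump(p,open(c+'.pkl','wb'))
E
```

```text
(no output)
```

View pics/scenez.png

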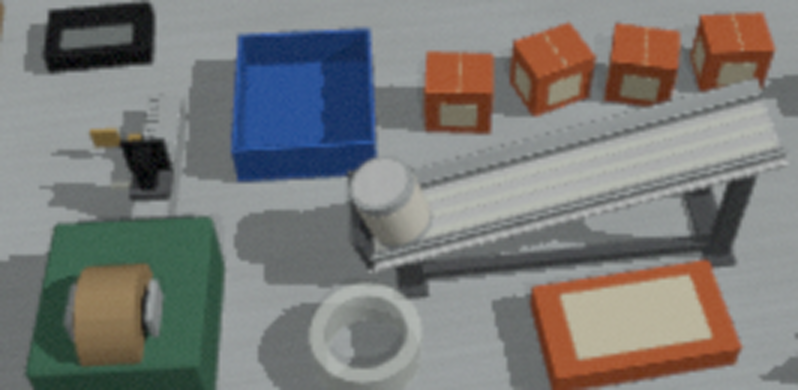

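View pics/sidez.png

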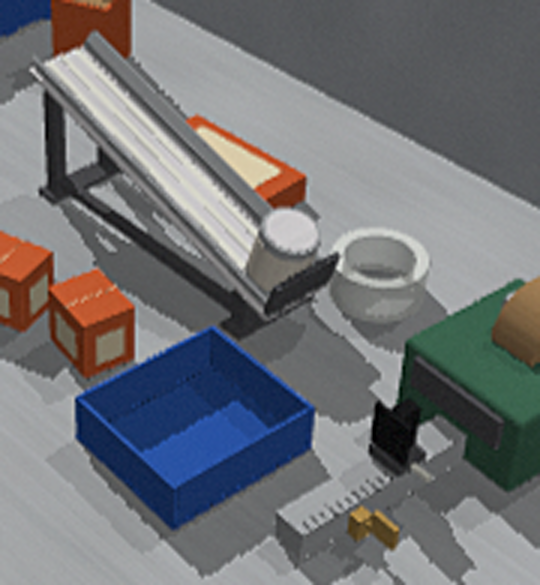

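The crops show the lane's high end between (760,85) and (785,158) in the scene crop and (38,68) and (93,37) in the side crop. The tin's top centre is at (385,185) in the scene crop and (290,230) in the side crop. I'll triangulate these.

```bash
cat >> h.py <<'E'
def tri(obs):
    A=[];b=[]
    for p,u,v in obs:
        o,d=ray(p,u,v);d=d/np.linalg.norm(d);M=np.eye(3)-np.outer(d,d);A.append(M);b.append(M@o)
    X=np.linalg.lstsq(np.vstack(A),np.hstack(b),rcond=None)[0]
    return X,[np.round(proj(p,X)-[u,v],1).tolist() for p,u,v in obs]
E
python3 - <<'E'
from h import *
import pickle
P={c:pickle.load(open(c+'.pkl','rb')) for c in('scene','side')}
T={'high_near':((760,85),(36,68)),'high_far':((785,158),(93,37)),'tintop':((386,185),(291,230)),'stop_near_top':((350,178),(268,290)),
'far_low':((374,266),(337,256)),
'grip_top_plateL':((168,140),(378,402)),'pointer?':((170,160),(432,478)),'brass_a':((92,133),(396,545)),'brass_b':((138,138),(352,512)),'tray00':((238,36),(77,402)),'tray01':((368,32),(213,330)),'tray11':((375,150),(313,408)),'tray10':((236,152),(177,492))}
for n,(a,b) in T.items():
    print(n,*[np.round(q,3).tolist() if i==0 else q for i,q in enumerate(tri([(P['scene'],160+a[0]/3,150+a[1]/3),(P['side'],280+b[0]/3,105+b[1]/3)]))])
# carton tops: atz of mask? use minAreaRect of mask hull vs model later
for c in P:
    p=P[c]
    print(c,[np.round(atz(p,u,v,0.07),3).tolist() for u,v in ([(160+458/3,150+66/3),(160+552/3,150+55/3),(160+645/3,150+52/3),(160+732/3,150+38/3)] if c=='scene' else [(280+92/3,105+298/3)])])
E
```

```text
high_near [0.628, 0.247, 0.159] [[-1.5, 1.5], [-1.3, -1.3]]
high_far [0.716, 0.245, 0.162] [[-0.1, 0.1], [-0.1, -0.1]]
tintop [0.661, -0.12, 0.118] [[-0.5, 0.4], [-0.5, -0.3]]
stop_near_top [0.613, -0.146, 0.078] [[1.4, -1.1], [1.6, 0.8]]
far_low [0.716, -0.139, 0.067] [[-0.3, 0.2], [-0.3, -0.2]]
grip_top_plateL [0.556, -0.328, 0.095] [[-0.7, 0.5], [-0.9, -0.4]]
pointer? [0.555, -0.362, 0.042] [[-9.6, 5.4], [-11.5, -5.0]]
brass_a [0.484, -0.419, 0.035] [[-0.7, 0.4], [-0.9, -0.3]]
brass_b [0.491, -0.368, 0.028] [[0.5, -0.3], [0.6, 0.2]]
tray00 [0.37, -0.209, 0.091] [[12.7, -11.1], [18.7, 10.1]]
tray01 [0.49, -0.145, 0.125] [[-8.9, 6.9], [-10.3, -6.9]]
tray11 [0.569, -0.175, 0.013] [[-16.2, 10.8], [-17.9, -10.9]]
tray10 [0.445, -0.241, -0.038] [[9.2, -7.1], [12.6, 6.0]]
scene [[0.475, -0.02, 0.07], [0.474, 0.085, 0.07], [0.484, 0.188, 0.07], [0.477, 0.291, 0.07]]
side [[0.481, -0.025, 0.07]]
```

```bash
cat >> h.py <<'E'
from scipy.spatial.transform import Rotation as Ro
from scipy.optimize import minimize
S,C=np.sin(np.radians(16)),np.cos(np.radians(16))
def Rdown(psi): return Ro.from_euler('xyz',[np.pi,0,psi])
def Rlane(psi=np.pi/2): # tool x up the lane (yaw psi), z into the deck
    return Ro.from_euler('z',psi-np.pi/2)*Ro.from_matrix(np.array([[0,1,0],[C,0,S],[S,0,-C]]))
def plan(pos,R,s=None,pick=False):
    s=s or robot.observe();R0=Ro.from_euler('xyz',s['tool_rot'])
    rv=(R0.inv()*R).as_rotvec();d=R.inv().apply(np.array(pos)-s['tool_pos'])*100
    print('rot',np.round(rv,3),'rows>=%.1f'%(np.linalg.norm(rv)/.186),'| then shift cm',np.round(d,2),'rows>=%.1f'%(np.linalg.norm(d)/6.25),'t',round(s['time'],1))
def wrist():
    s=robot.observe();p=robot.read_camera('wrist');H=np.array(p['hand_eye'])
    T=np.eye(4);T[:3,:3]=Ro.from_euler('xyz',s['tool_rot']).as_matrix();T[:3,3]=s['tool_pos']
    W=np.linalg.inv(T@H);p['R'],p['t']=W[:3,:3],W[:3,3];return p,s
def box(x,y,a,w,l,h,z=0):
    P=np.array([[i*w/2,j*l/2,k] for i in(-1,1) for j in(-1,1) for k in(0,h)])
    return Ro.from_euler('z',a).apply(P)+[x,y,z]
def hullmask(p,pts,shape=(400,640)):
    m=np.zeros(shape,np.uint8);q=np.array([proj(p,X) for X in pts])
    cv2.fillConvexPoly(m,np.round(cv2.convexHull(q.astype(np.float32))*16).astype(np.int32),1,shift=4);return m>0
def fitbox(obs,x,y,w,l,h):
    def c(v):
        r=0
        for p,m in obs:
            b=hullmask(p,box(*v,w,l,h));r-=(b&m).sum()/max(1,(b|m).sum())
        return r
    best=None
    for a in np.arange(0,np.pi,np.pi/8):
        r=minimize(c,[x,y,a],method='Nelder-Mead',options=dict(initial_simplex=[[x,y,a],[x+.01,y,a],[x,y+.01,a],[x,y,a+.2]],xatol=5e-4,fatol=1e-4))
        if best is None or r.fun<best.fun: best=r
    return best.x,-best.fun/len(obs)
E
python3 - <<'E'
from h import *
ps=[robot.read_camera('scene'),robot.read_camera('side')]
M={p['shot']:robot.trace('carton1',p) for p in ps}
for x,y in [(.475,-.02),(.474,.085),(.484,.188),(.477,.291)]:
    obs=[]
    for p in ps:
        g=hullmask(p,box(x,y,0,.066,.066,.07))
        b=max(M[p['shot']],key=lambda d:(d['pixels']&g).sum()/(d['pixels']|g).sum());obs.append((p,b['pixels']))
    print(np.round(fitbox(obs,x,y,.06,.074,.07),3) if 0 else fitbox(obs,x,y,.06,.074,.07))
obs=[(p,robot.trace('tray',p)[0]['pixels']) for p in ps]
print('tray',fitbox(obs,.46,-.19,.17,.15,.055))
obs=[(p,robot.trace('follower',p)[0]['pixels']) for p in ps];
for p,m in obs: v,u=np.nonzero(m);print(m.sum(),u.mean(),v.mean(),atz(p,u.mean(),v.mean(),.035))
plan([.665,-.15,.22],Rlane());print(np.array(robot.read_camera('wrist')['hand_eye']).round(3))
E
```

```text
(array([ 0.48364848, -0.01909795, -0.1834677 ]), np.float64(0.9495013880834153))
(array([0.46082674, 0.08813287, 3.21824951]), np.float64(0.8737994976359338))
(array([0.4712647 , 0.193119  , 2.67432245]), np.float64(0.7942034795905049))
(array([ 0.46487564,  0.30040142, -0.3194084 ]), np.float64(0.7803525361569784))
tray (array([ 0.46330426, -0.18881641,  3.07764974]), np.float64(0.9454833431027745))
476 441.2857142857143 177.55882352941177 [0.53104395 0.41239405 0.035     ]
300 238.63666666666666 147.75333333333333 [0.5229037  0.42278982 0.035     ]
rot [-0.171  0.243  1.216] rows>=6.7 | then shift cm [-62.07  48.66 -17.1 ] rows>=12.9 t 1.7
[[-0.    -0.966 -0.26   0.07 ]
 [ 1.    -0.    -0.001  0.   ]
 [ 0.001 -0.26   0.966 -0.157]
 [ 0.     0.     0.     1.   ]]
```

Call:
{"name": "apply_moves", "arguments": {
  "motion": "100 0 0 0 -.0244 .0347 .1737;100 0 0 0 -.0244 .0347 .1737;100 0 0 0 -.0244 .0347 .1737;100 0 0 0 -.0244 .0347 .1737;100 0 0 0 -.0244 .0347 .1737;100 0 0 0 -.0244 .0347 .1737;100 0 0 0 -.0244 .0347 .1737;100 -4.77 3.74 -1.31 0 0 0;100 -4.77 3.74 -1.31 0 0 0;100 -4.77 3.74 -1.31 0 0 0;100 -4.77 3.74 -1.31 0 0 0;100 -4.77 3.74 -1.31 0 0 0;100 -4.77 3.74 -1.31 0 0 0;100 -4.77 3.74 -1.31 0 0 0;100 -4.77 3.74 -1.31 0 0 0;100 -4.77 3.74 -1.31 0 0 0;100 -4.77 3.74 -1.31 0 0 0;100 -4.77 3.74 -1.31 0 0 0;100 -4.77 3.74 -1.31 0 0 0;100 -4.77 3.74 -1.31 0 0 0",
  "force": 25
}}

```text
time: 4.25
tool_pos: [0.6654, -0.1512, 0.2198]
tool_rot: [3.141, -0.279, 1.57]
contact_force: [1.0, -0.7, 0.3]
opening: 0.0918
grip_force: 0.0
```

```bash
python3 - <<'E'
from h import *
p,s=wrist();save('w1.png',p['img']);print(s['tool_pos'],s['tool_rot'])
import pickle;pickle.dump(p,open('w1.pkl','wb'))
for d in robot.search_frame('tin',p):print(d)
m=robot.trace('tin',p)
if m:
    v,u=np.nonzero(m[0]['pixels']);print(u.min(),u.max(),v.min(),v.max())
plan([.665,-.108,.073],Rlane())
E
```

```text
[ 0.66544539 -0.15117762  0.21981954] [ 3.14101278 -0.27877307  1.57036107]
{'centre': [0.6589, -0.1191, 0.1248], 'score': 0.71}
273 348 156 238
rot [-0.001 -0.001 -0.004] rows>=0.0 | then shift cm [ 0.27 -0.   15.05] rows>=2.4 t 4.4
```

View pics/w1.png

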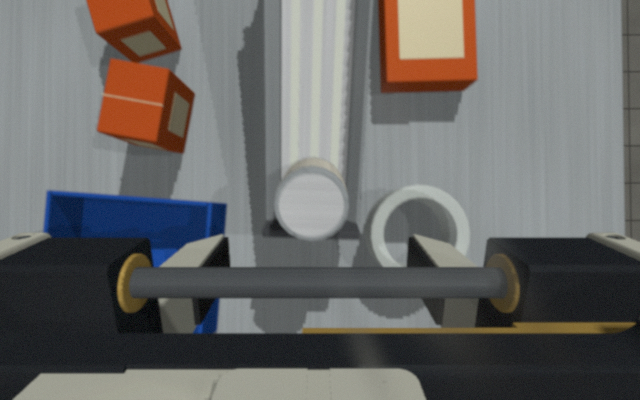

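Wrist view: the tin's top is centred at about (311,204). The channel runs from u≈281 to 350, parallel to world y, and the tape roll at (420,240) is clear of the fingers. I'll compute the lane line.

```bash
python3 - <<'E'
from h import *
import pickle
p=pickle.load(open('w1.pkl','rb'))
n=np.array([0,-S,C]);P0=np.array([.665,-.13,.038])
def onlane(u,v,h):
    o,d=ray(p,u,v);return o+d*(n@(P0+h*n-o))/(n@d)
print('cx',p['cx'])
for n_,u,v,h in [('tin',311.5,204,.072),('L20',281,20,0),('R20',352,20,0),('L140',280.5,140,0),('R140',349,140,0),('RL0',263,3,.02),('RR0',371,3,.02)]: print(n_,onlane(u,v,h).round(4))
g=cv2.cvtColor(p['img'],cv2.COLOR_RGB2GRAY)
for r in (10,60,110,140): print(r,g[r-2:r+3,255:380].mean(0).astype(int).tolist())
E
```

```text
cx 318.03912564584476
tin [ 0.6598 -0.1237  0.1147]
L20 [0.6313 0.0462 0.0885]
R20 [0.6968 0.0462 0.0885]
L140 [ 0.6276 -0.0584  0.0585]
R140 [ 0.6966 -0.0585  0.0585]
RL0 [0.6183 0.0486 0.11  ]
RR0 [0.7108 0.0485 0.11  ]
10 [108, 97, 88, 84, 84, 83, 82, 87, 95, 110, 122, 127, 126, 124, 124, 124, 124, 125, 124, 124, 122, 123, 123, 120, 114, 114, 136, 164, 178, 183, 180, 178, 178, 178, 179, 183, 186, 188, 191, 191, 191, 192, 190, 190, 187, 183, 180, 178, 176, 175, 174, 174, 174, 175, 175, 175, 176, 179, 183, 188, 190, 192, 192, 192, 192, 192, 188, 184, 177, 173, 172, 175, 178, 178, 179, 179, 179, 177, 176, 174, 178, 184, 189, 192, 191, 191, 192, 191, 190, 186, 179, 170, 164, 158, 148, 134, 123, 116, 111, 103, 94, 88, 92, 96, 98, 100, 100, 97, 100, 99, 99, 99, 100, 104, 115, 122, 122, 110, 94, 86, 82, 81, 74, 63, 49]
60 [82, 82, 84, 82, 82, 83, 83, 84, 90, 102, 116, 125, 125, 123, 123, 121, 121, 121, 122, 122, 122, 123, 122, 120, 114, 118, 139, 164, 177, 181, 178, 177, 178, 176, 179, 182, 187, 191, 191, 191, 190, 192, 190, 187, 183, 180, 178, 176, 175, 176, 174, 176, 175, 176, 175, 178
[... 844 characters left out ...]
7, 100, 107, 116, 123, 129, 136, 140, 145, 140, 127, 110, 101, 99, 97, 98, 99, 100, 100, 99]
140 [83, 83, 83, 83, 83, 83, 83, 84, 85, 90, 103, 116, 123, 122, 122, 122, 121, 120, 120, 119, 120, 120, 121, 118, 113, 119, 143, 166, 175, 178, 176, 176, 176, 176, 180, 185, 188, 189, 190, 191, 190, 189, 186, 182, 180, 177, 175, 176, 178, 179, 177, 175, 176, 177, 179, 183, 188, 189, 191, 190, 191, 190, 188, 186, 183, 178, 176, 174, 175, 174, 174, 175, 177, 178, 177, 179, 184, 188, 189, 190, 190, 190, 189, 184, 174, 166, 159, 153, 139, 126, 120, 115, 106, 93, 88, 92, 94, 97, 98, 97, 95, 98, 94, 95, 99, 103, 115, 122, 127, 132, 139, 143, 146, 147, 149, 148, 148, 147, 146, 145, 145, 145, 149, 150, 150]
```

Call:
{"name": "apply_moves", "arguments": {
  "motion": "100 0 -.25 5 0 0 -.015;100 0 -.25 5 0 0 -.015;100 0 0 2.5 0 0 0;100 0 0 1.5 0 0 0;100 0 0 .9 0 0 0;0 0 0 0 0 0 0;0 0 0 0 0 0 0;0 0 0 0 0 0 0;0 0 0 0 0 0 0;0 0 0 0 0 0 0;0 0 0 0 0 0 0",
  "force": 25
}}

```text
time: 5.78
tool_pos: [0.6598, -0.1088, 0.0773]
tool_rot: [3.132, -0.278, 1.602]
contact_force: [-0.3, -1.7, 5.2]
opening: 0.0613
grip_force: 25.0
```

Call:
{"name": "apply_moves", "arguments": {
  "motion": "0 0 0 -1.5 0 0 0;0 0 0 -4 0 0 0;0 0 0 -5 0 0 0;0 0 0 -1 0 0 0"
}}

```text
time: 6.28
tool_pos: [0.6607, -0.1416, 0.191]
tool_rot: [3.127, -0.276, 1.603]
contact_force: [0.4, -1.1, -2.7]
opening: 0.0619
grip_force: 25.0
```

```bash
python3 - <<'E'
from h import *
print(robot.observe()['opening'])
plan([.463,-.189,.13],Rdown(np.pi/2))
E
```

```text
0.06187927891130478
rot [ 0.01  -0.276  0.029] rows>=1.5 | then shift cm [ -4.74 -19.77   6.1 ] rows>=3.4 t 6.3
```

Call:
{"name": "apply_moves", "arguments": {
  "motion": "0 0 0 0 .003 -.092 .01;0 0 0 0 .003 -.092 .01;0 0 0 0 .003 -.092 .01;0 -.95 -3.95 0 0 0 0;0 -.95 -3.95 0 0 0 0;0 -.95 -3.95 0 0 0 0;0 -.95 -3.95 0 0 0 0;0 -.95 -3.95 0 0 0 0;0 0 0 4 0 0 0;0 0 0 4 0 0 0;0 0 0 2.5 0 0 0;0 0 0 2 0 0 0;0 0 0 1.5 0 0 0;0 0 0 0 0 0 0;0 0 0 0 0 0 0"
}}

```text
time: 8.15
tool_pos: [0.4616, -0.1873, 0.0484]
tool_rot: [-3.138, -0.002, 1.571]
contact_force: [0.0, 0.9, -1.8]
opening: 0.0618
grip_force: 25.0
```

Call:
{"name": "apply_moves", "arguments": {
  "motion": "0 0 0 .4 0 0 0;0 0 0 .4 0 0 0;0 0 0 0 0 0 0"
}}

```text
time: 8.52
tool_pos: [0.4611, -0.1871, 0.0397]
tool_rot: [-3.137, -0.003, 1.571]
contact_force: [-0.5, -0.3, -2.4]
opening: 0.0616
grip_force: 25.0
```

Call:
{"name": "apply_moves", "arguments": {
  "motion": "0 0 0 .3 0 0 0;0 0 0 .2 0 0 0;0 0 0 0 0 0 0"
}}

```text
time: 8.9
tool_pos: [0.4612, -0.1871, 0.0347]
tool_rot: [-3.137, -0.003, 1.571]
contact_force: [-0.1, -0.0, -2.2]
opening: 0.0613
grip_force: 25.0
```

Call:
{"name": "apply_moves", "arguments": {
  "motion": "0 0 0 .2 0 0 0;0 0 0 .2 0 0 0;0 0 0 0 0 0 0"
}}

```text
time: 9.28
tool_pos: [0.4611, -0.1871, 0.0307]
tool_rot: [-3.137, -0.003, 1.571]
contact_force: [-1.2, 0.6, -2.0]
opening: 0.0618
grip_force: 25.0
```

Call:
{"name": "apply_moves", "arguments": {
  "motion": "0 0 0 .2 0 0 0;0 0 0 .2 0 0 0;0 0 0 0 0 0 0"
}}

```text
time: 9.65
tool_pos: [0.4615, -0.1872, 0.0289]
tool_rot: [-3.138, -0.002, 1.571]
contact_force: [-6.2, 3.2, 18.1]
opening: 0.0614
grip_force: 25.0
```

```bash
python3 - <<'E'
from h import *
p=robot.read_camera('side');save('s2.png',cv2.resize(p['img'][185:305,290:450],None,fx=4,fy=4))
E
```

```text
(no output)
```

View pics/s2.png

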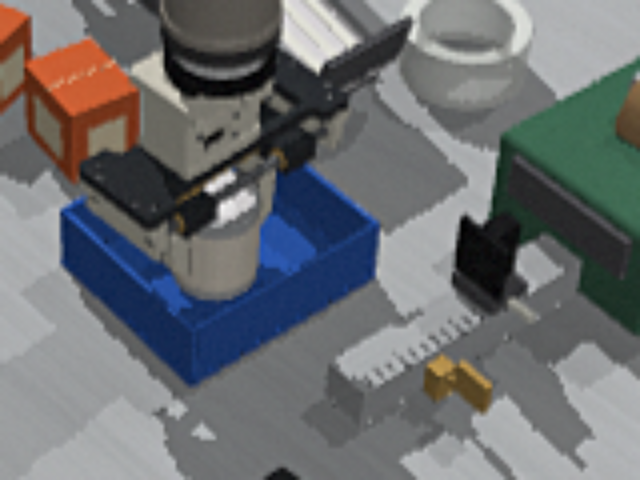

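The tin stands on the tray floor with contact felt at a TCP height of 0.029, so the deck is a little higher than I assumed. Release and look at the cartons.

Call:
{"name": "apply_moves", "arguments": {
  "motion": "100 0 0 -.1 0 0 0;100 0 0 0 0 0 0;100 0 0 0 0 0 0;100 0 0 0 0 0 0;100 0 0 -3 0 0 0;100 0 0 -6 0 0 0;100 0 0 -6 0 0 0;100 3.5 .5 -5 0 0 0;100 4 .5 -2 0 0 0;100 4 .5 0 0 0 0;100 2 .5 0 0 0 0;100 0 0 0 0 0 0"
}}

```text
time: 11.2
tool_pos: [0.4822, -0.0516, 0.2481]
tool_rot: [-3.137, -0.003, 1.573]
contact_force: [-0.8, -0.3, 0.4]
opening: 0.0919
grip_force: 0.0
```

```bash
cat >> h.py <<'E'
def wfit(name,w,l,h,show=None,mn=.3):
    p,s=wrist();out=[]
    if show: save(show,p['img'])
    for d in robot.trace(name,p):
        m=d['pixels'];v,u=np.nonzero(m)
        if d['score']<mn or len(u)<200: continue
        X=atz(p,u.mean(),v.mean(),h*.6);r,q=fitbox([(p,m)],X[0],X[1],w,l,h)
        a=(r[2]+np.pi/2)%np.pi-np.pi/2
        print(name,round(d['score'],2),len(u),'uv',int(u.mean()),int(v.mean()),'xy',r[:2].round(4),'yaw %.3f'%a,'iou %.3f'%q);out.append((*r[:2],a,q))
    return p,s,out
E
python3 - <<'E'
from h import *
p,s,o=wfit('carton1',.06,.074,.07,'w3.png')
print(s['tool_pos'],s['tool_rot'])
print([d['centre'] for d in robot.search_frame('tin',p)],[d['centre'] for d in robot.search_frame('follower',p)])
E
```

```text
carton1 0.89 5422 uv 299 40 xy [0.4637 0.0905] yaw 0.283 iou 0.967
carton1 0.69 4216 uv 320 152 xy [ 0.4835 -0.0193] yaw -0.205 iou 0.939
[ 0.48222647 -0.05161711  0.24812388] [-3.13679510e+00 -2.93347709e-03  1.57342361e+00]
[[0.4651, -0.1905, 0.0778]] [[0.7972, 0.0534, 0.037]]
```

View pics/w3.png

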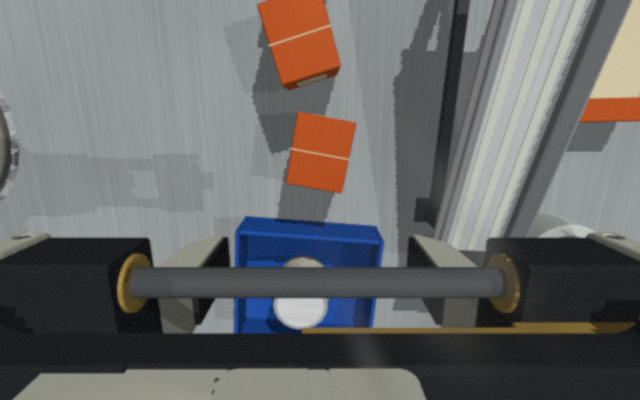

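The tin is upright in the tray (300,295). Cartons 1 and 2 are clear at (320,152) and (299,40). I'll pick carton 1.

```bash
python3 - <<'E'
from h import *
plan([.4836,-.019,.032],Rdown(np.pi/2-.185))
E
```

```text
rot [-0.005 -0.002  0.184] rows>=1.0 | then shift cm [ 3.43 -0.49 21.6 ] rows>=3.5 t 11.4
```

Call:
{"name": "apply_moves", "arguments": {
  "motion": "100 0 0 0 -.002 -.001 .092;100 0 0 0 -.002 -.001 .092;100 3.43 -.49 3 0 0 0;100 0 0 5 0 0 0;100 0 0 5 0 0 0;100 0 0 4.5 0 0 0;100 0 0 2.5 0 0 0;100 0 0 1.6 0 0 0;0 0 0 0 0 0 0;0 0 0 0 0 0 0;0 0 0 0 0 0 0;0 0 0 0 0 0 0;0 0 0 0 0 0 0;0 0 0 0 0 0 0",
  "force": 25
}}

```text
time: 13.15
tool_pos: [0.4839, -0.0182, 0.0329]
tool_rot: [3.141, -0.0, 1.387]
contact_force: [-1.0, -0.8, 6.4]
opening: 0.0599
grip_force: 25.0
```

```bash
cat >> h.py <<'E'
Y0,Z0,X0,A=-.134,.0446,.6574,.034
def lane(s,h):
    y=s*C-h*S; return np.array([X0+A*y*1.0+A*0,Y0+y,Z0+s*S+h*C])
RL=lambda:Rlane(np.pi/2-A)
E
python3 - <<'E'
from h import *
s=robot.observe();s['tool_pos'][2]+=.17
print(lane(.043,.13));plan(lane(.043,.13),RL(),s)
E
```

```text
[ 0.65758705 -0.1284986   0.18141643]
rot [ 0.021  0.279 -0.149] rows>=1.7 | then shift cm [-10.62  17.74  -0.81] rows>=3.3 t 13.2
```

Call:
{"name": "apply_moves", "arguments": {
  "motion": "0 0 0 -2 0 0 0;0 0 0 -5 0 0 0;0 0 0 -5 0 0 0;0 0 0 -5 0 0 0;0 0 0 0 .007 .093 -.05;0 0 0 0 .007 .093 -.05;0 0 0 0 .007 .093 -.05;0 -2.1 3.55 -.16 0 0 0;0 -2.1 3.55 -.16 0 0 0;0 -2.1 3.55 -.16 0 0 0;0 -2.1 3.55 -.16 0 0 0;0 -2.1 3.55 -.16 0 0 0;0 0 0 0 0 0 0;0 0 0 0 0 0 0"
}}

```text
time: 14.9
tool_pos: [0.6568, -0.1265, 0.1799]
tool_rot: [-3.139, -0.281, 1.537]
contact_force: [-0.4, -0.1, -2.7]
opening: 0.06
grip_force: 25.0
```

```bash
python3 - <<'E'
from h import *
p,s=wrist();print(s['tool_pos'],s['tool_rot'],s['opening'])
g=cv2.cvtColor(p['img'],cv2.COLOR_RGB2GRAY).astype(float)
n=np.array([0,-S,C])
def onlane(u,v,h):
    P0=np.array([.66,Y0,Z0])+h*n;o,d=ray(p,u,v);return o+d*(n@(P0-o))/(n@d)
for r in (5,40,80,120,150):
    row=cv2.GaussianBlur(g[r-2:r+3].mean(0)[None],(5,1),0)[0];w=row[200:440]
    b=np.nonzero(w>158)[0]+200; L,R=b.min(),b.max()
    x=[onlane(L,r,0),onlane(R,r,0)];print(r,L,R,np.round(x[0],4),np.round(x[1],4),'mid',round((x[0][0]+x[1][0])/2,4),'w',round(x[1][0]-x[0][0],4))
save('w4.png',p['img']);plan(lane(.043,.034),RL())
E
```

```text
[ 0.65682325 -0.12652375  0.17989039] [-3.13857099 -0.2808384   1.53739087] 0.05997063630471
5 279 439 [0.6322 0.0549 0.0988] [0.7556 0.0513 0.0977] mid 0.6939 w 0.1234
40 280 439 [0.6314 0.0313 0.092 ] [0.7572 0.0275 0.0909] mid 0.6943 w 0.1258
80 281 354 [0.6304 0.0027 0.0838] [0.6897 0.0009 0.0833] mid 0.6601 w 0.0593
120 283 354 [ 0.6301 -0.0276  0.0751] [ 0.6896 -0.0294  0.0746] mid 0.6599 w 0.0595
150 283 353 [ 0.6286 -0.0515  0.0683] [ 0.6886 -0.0534  0.0677] mid 0.6586 w 0.06
rot [-0.002 -0.001  0.001] rows>=0.0 | then shift cm [-0.18  0.08  9.46] rows>=1.5 t 14.9
```

View pics/w4.png

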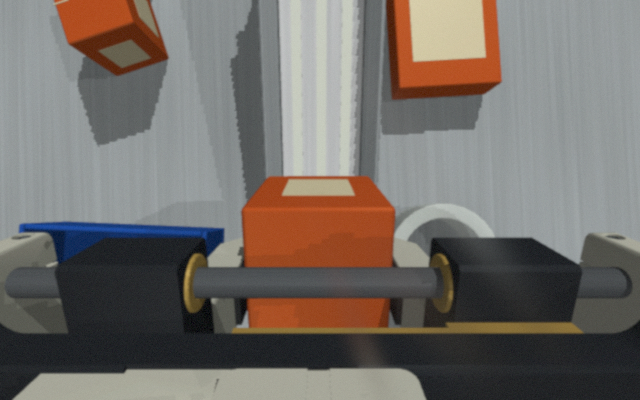

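The view shows the held carton centred at (318,255) and the channel ahead at u 281–359, as modelled. Lower it.

Call:
{"name": "apply_moves", "arguments": {
  "motion": "0 -.18 .1 3 0 0 0;0 0 0 3 0 0 0;0 0 0 1.8 0 0 0;0 0 0 1 0 0 0;0 0 0 .3 0 0 0;0 0 0 .2 0 0 0;0 0 0 0 0 0 0"
}}

```text
time: 15.82
tool_pos: [0.6597, -0.1034, 0.0915]
tool_rot: [3.141, -0.28, 1.538]
contact_force: [0.5, -0.4, -2.3]
opening: 0.0596
grip_force: 25.0
```

Call:
{"name": "apply_moves", "arguments": {
  "motion": "0 0 0 .2 0 0 0;0 0 0 .15 0 0 0;0 0 0 0 0 0 0"
}}

```text
time: 16.2
tool_pos: [0.6597, -0.1025, 0.0883]
tool_rot: [3.141, -0.279, 1.538]
contact_force: [-0.0, -1.9, 3.1]
opening: 0.0598
grip_force: 25.0
```

Call:
{"name": "apply_moves", "arguments": {
  "motion": "100 0 0 0 0 0 0;100 0 0 0 0 0 0;100 0 0 0 0 0 0;100 0 0 0 0 0 0;100 0 0 -3 0 0 0;100 0 0 -5 0 0 0;100 0 0 -5 0 0 0"
}}

```text
time: 17.08
tool_pos: [0.6581, -0.1382, 0.2137]
tool_rot: [-3.14, -0.28, 1.538]
contact_force: [0.6, -0.7, -0.8]
opening: 0.0921
grip_force: 0.0
```

```bash
cat >> h.py <<'E'
def lanefit(p,name='carton1',w=.06,l=.074,h=.07,mn=.2):
    """boxes lying in the lane: fit s, x offset"""
    R=RL().as_matrix()@np.diag([1,-1,-1]) # x up-lane, y left(-x world), z normal
    for d in robot.trace(name,p):
        m=d['pixels'];v,u=np.nonzero(m)
        if d['score']<mn or len(u)<200: continue
        def c(q):
            P=np.array([[i*l/2,j*w/2,k] for i in(-1,1) for j in(-1,1) for k in(0,h)])@R.T+lane(q[0],0)+[q[1],0,0]
            b=hullmask(p,P);return -(b&m).sum()/max(1,(b|m).sum())
        rs=[minimize(c,[s0,0],method='Nelder-Mead',options=dict(initial_simplex=[[s0,0],[s0+.01,0],[s0,.01]],xatol=3e-4,fatol=1e-4)) for s0 in (.037,.111,.185,.26,.32)]
        r=min(rs,key=lambda r:r.fun);print('lane',name,'score',round(d['score'],2),'uv',int(u.mean()),int(v.mean()),'s %.4f dx %.4f iou %.3f'%(*r.x,-r.fun))
E
python3 - <<'E'
from h import *
p,s=wrist();lanefit(p);save('w5.png',p['img']);print(s['tool_pos'])
p=robot.read_camera('scene');lanefit(p)
s['tool_pos']=s['tool_pos'];plan([.465,.05,.25],Rdown(np.pi/2),s)
E
```

```text
lane carton1 score 0.96 uv 319 205 s 0.0365 dx 0.0009 iou 0.952
lane carton1 score 0.91 uv 130 34 s 0.0370 dx 0.0000 iou -0.000
lane carton1 score 0.62 uv 425 225 s 0.0370 dx 0.0000 iou -0.000
[ 0.6580933  -0.13820534  0.21365207]
lane carton1 score 0.94 uv 343 172 s 0.2150 dx -0.1195 iou 0.766
lane carton1 score 0.93 uv 373 171 s 0.3002 dx -0.0939 iou 0.658
lane carton1 score 0.89 uv 291 216 s 0.0350 dx -0.0040 iou 0.874
lane carton1 score 0.65 uv 403 166 s 0.3836 dx -0.0826 iou 0.630
rot [ 0.003 -0.28  -0.033] rows>=1.5 | then shift cm [ 18.82 -19.31  -3.63] rows>=4.4 t 17.1
```

Call:
{"name": "apply_moves", "arguments": {
  "motion": "100 0 0 -2 .001 -.093 -.011;100 0 0 -2 .001 -.093 -.011;100 0 0 0 .001 -.093 -.011;100 3.75 -3.86 0 0 0 0;100 3.75 -3.86 0 0 0 0;100 3.75 -3.86 0 0 0 0;100 3.75 -3.86 0 0 0 0;100 3.75 -3.86 0 0 0 0;100 0 0 0 0 0 0;100 0 0 0 0 0 0"
}}

```text
time: 18.52
tool_pos: [0.465, 0.0403, 0.2506]
tool_rot: [-3.142, -0.001, 1.572]
contact_force: [-0.4, 0.2, 0.2]
opening: 0.0919
grip_force: 0.0
```

```bash
python3 - <<'E'
from h import *
p,s,o=wfit('carton1',.06,.074,.07)
print(s['tool_pos'],s['tool_rot'])
b=min(o,key=lambda r:abs(r[0]-.464)+abs(r[1]-.09));print(b);plan([b[0],b[1],.032],Rdown(np.pi/2+b[2]))
E
```

```text
carton1 0.84 4511 uv 316 134 xy [0.4635 0.0901] yaw 0.288 iou 0.978
carton1 0.82 4875 uv 325 35 xy [0.4736 0.1923] yaw -0.322 iou 0.983
[0.46501829 0.04025313 0.25064811] [-3.14156003e+00 -8.11933531e-04  1.57182777e+00]
(np.float64(0.463534587080046), np.float64(0.09009590898508214), np.float64(0.28788831830708084), np.float64(0.9778693859839445))
rot [ 0.    -0.001 -0.288] rows>=1.6 | then shift cm [ 4.9   1.24 21.87] rows>=3.6 t 18.6
```

Call:
{"name": "apply_moves", "arguments": {
  "motion": "100 0 0 0 0 0 -.144;100 0 0 0 0 0 -.144;100 4.9 1.24 3 0 0 0;100 0 0 5 0 0 0;100 0 0 5 0 0 0;100 0 0 4.8 0 0 0;100 0 0 2.5 0 0 0;100 0 0 1.55 0 0 0;0 0 0 0 0 0 0;0 0 0 0 0 0 0;0 0 0 0 0 0 0;0 0 0 0 0 0 0;0 0 0 0 0 0 0;0 0 0 -2 0 0 0;0 0 0 -5 0 0 0;0 0 0 -5 0 0 0;0 0 0 -5 0 0 0;0 0 0 0 0 0 0",
  "force": 25
}}

```text
time: 20.88
tool_pos: [0.4649, 0.0909, 0.2064]
tool_rot: [3.133, 0.001, 1.859]
contact_force: [0.1, 0.3, -3.4]
opening: 0.0597
grip_force: 25.0
```

```bash
python3 - <<'E'
from h import *
s=robot.observe();print(s['opening'])
plan(lane(.118,.12),RL());print(lane(.118,.034))
E
```

```text
0.05968187123593648
rot [-0.036  0.277  0.321] rows>=2.3 | then shift cm [-13.63  20.01  -2.47] rows>=3.9 t 20.9
[ 0.66093795 -0.02994279  0.10980811]
```

Call:
{"name": "apply_moves", "arguments": {
  "motion": "0 0 0 0 -.012 .092 .107;0 0 0 0 -.012 .092 .107;0 0 0 0 -.012 .092 .107;0 -2.73 4 -.5 0 0 0;0 -2.73 4 -.5 0 0 0;0 -2.73 4 -.5 0 0 0;0 -2.73 4 -.5 0 0 0;0 -2.73 4 -.5 0 0 0;0 0 0 0 0 0 0;0 0 0 0 0 0 0"
}}

```text
time: 22.12
tool_pos: [0.657, -0.0535, 0.1859]
tool_rot: [-3.129, -0.279, 1.534]
contact_force: [-0.1, 0.7, -0.7]
opening: 0.0598
grip_force: 25.0
```

```bash
python3 - <<'E'
from h import *
p,s=wrist();print(s['opening']);plan(lane(.118,.034),RL());lanefit(p)
E
```

```text
0.059781036821284106
rot [-0.01   0.    -0.002] rows>=0.1 | then shift cm [0.12 0.31 8.04] rows>=1.3 t 22.2
lane carton1 score 0.87 uv 318 244 s 0.0974 dx -0.0012 iou 0.439
lane carton1 score 0.7 uv 131 19 s 0.0370 dx 0.0000 iou -0.000
```

Call:
{"name": "apply_moves", "arguments": {
  "motion": "0 .12 .3 3 -.01 0 0;0 0 0 3 0 0 0;0 0 0 1.2 0 0 0;0 0 0 .5 0 0 0;0 0 0 .2 0 0 0;0 0 0 .15 0 0 0;0 0 0 0 0 0 0"
}}

```text
time: 23.1
tool_pos: [0.662, -0.0312, 0.1113]
tool_rot: [3.139, -0.278, 1.535]
contact_force: [-0.7, -0.7, -2.3]
opening: 0.0598
grip_force: 25.0
```

Call:
{"name": "apply_moves", "arguments": {
  "motion": "0 0 0 .15 0 0 0;0 0 0 .1 0 0 0;0 0 0 0 0 0 0"
}}

```text
time: 23.48
tool_pos: [0.6622, -0.0306, 0.1096]
tool_rot: [3.138, -0.278, 1.535]
contact_force: [-1.7, -2.0, 5.5]
opening: 0.0599
grip_force: 25.0
```

Contact. Release, retreat and check.

Call:
{"name": "apply_moves", "arguments": {
  "motion": "100 0 0 0 0 0 0;100 0 0 0 0 0 0;100 0 0 0 0 0 0;100 0 0 0 0 0 0;100 0 0 -3 0 0 0;100 0 0 -5 0 0 0;100 0 0 -5 0 0 0;100 0 0 0 0 0 0"
}}

```text
time: 24.48
tool_pos: [0.6621, -0.0674, 0.2382]
tool_rot: [3.131, -0.275, 1.536]
contact_force: [0.1, 0.4, -0.2]
opening: 0.0919
grip_force: 0.0
```

```bash
python3 - <<'E'
from h import *
p,s=wrist();print(s['tool_pos']);lanefit(p);save('w6.png',p['img'])
p=robot.read_camera('scene');lanefit(p)
plan([.472,.145,.25],Rdown(np.pi/2))
E
```

```text
[ 0.66206001 -0.06737371  0.23817704]
lane carton1 score 0.9 uv 142 22 s 0.0370 dx 0.0000 iou -0.000
lane carton1 score 0.6 uv 315 296 s 0.0345 dx 0.0018 iou 0.422
lane carton1 score 0.55 uv 315 204 s 0.1110 dx 0.0007 iou 0.951
lane carton1 score 0.2 uv 314 100 s 0.2251 dx -0.0041 iou 0.485
lane carton1 score 0.83 uv 316 210 s 0.1105 dx -0.0014 iou 0.931
lane carton1 score 0.71 uv 403 166 s 0.3829 dx -0.0795 iou 0.657
lane carton1 score 0.6 uv 290 216 s 0.0351 dx -0.0044 iou 0.822
lane carton1 score 0.56 uv 373 171 s 0.3003 dx -0.0896 iou 0.684
rot [ 0.004 -0.279 -0.036] rows>=1.5 | then shift cm [ 21.04 -18.77  -1.82] rows>=4.5 t 24.7
```

View pics/w6.png

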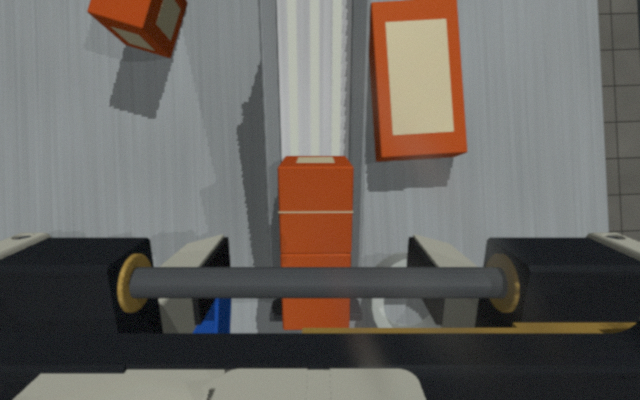

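Two cartons sit flush in the lane, (315,205) and (315,290). Next is carton 3.

Call:
{"name": "apply_moves", "arguments": {
  "motion": "100 0 0 -1 .001 -.093 -.012;100 0 0 -1 .001 -.093 -.012;100 0 0 0 .001 -.093 -.012;100 4.1 -3.75 0 0 0 0;100 4.1 -3.75 0 0 0 0;100 4.1 -3.75 0 0 0 0;100 4.1 -3.75 0 0 0 0;100 4.1 -3.75 0 0 0 0;100 0 0 0 0 0 0;100 0 0 0 0 0 0"
}}

```text
time: 25.92
tool_pos: [0.4728, 0.1347, 0.2513]
tool_rot: [3.139, 0.002, 1.571]
contact_force: [0.7, 0.4, 0.2]
opening: 0.092
grip_force: 0.0
```

```bash
python3 - <<'E'
from h import *
p,s,o=wfit('carton1',.06,.074,.07)
print(s['tool_pos'],s['tool_rot'])
b=min(o,key=lambda r:abs(r[0]-.47)+abs(r[1]-.19));print(b);plan([b[0],b[1],.032],Rdown(np.pi/2+b[2]))
E
```

```text
carton1 0.92 3845 uv 311 29 xy [0.4679 0.3011] yaw -0.102 iou 0.976
carton1 0.73 4551 uv 319 125 xy [0.4739 0.1923] yaw -0.316 iou 0.972
[0.47275372 0.13467347 0.25129351] [3.13863937e+00 1.59950214e-03 1.57128032e+00]
(np.float64(0.47392150642920305), np.float64(0.19227855570543145), np.float64(-0.3163695994480149), np.float64(0.9715811965811966))
rot [0.003 0.001 0.315] rows>=1.7 | then shift cm [ 5.56 -1.76 21.93] rows>=3.6 t 26.0
```

Call:
{"name": "apply_moves", "arguments": {
  "motion": "100 0 0 0 .001 0 .158;100 0 0 0 .001 0 .157;100 5.56 -1.76 2 0 0 0;100 0 0 5 0 0 0;100 0 0 5 0 0 0;100 0 0 5 0 0 0;100 0 0 3 0 0 0;100 0 0 1.9 0 0 0;0 0 0 0 0 0 0;0 0 0 0 0 0 0;0 0 0 0 0 0 0;0 0 0 0 0 0 0;0 0 0 0 0 0 0;0 0 0 -2 0 0 0;0 0 0 -5 0 0 0;0 0 0 -5 0 0 0;0 0 0 -5 0 0 0;0 0 0 -2 0 0 0",
  "force": 25
}}

```text
time: 28.28
tool_pos: [0.474, 0.1933, 0.2259]
tool_rot: [3.136, -0.002, 1.256]
contact_force: [0.1, 0.0, -3.0]
opening: 0.06
grip_force: 25.0
```

```bash
python3 - <<'E'
from h import *
s=robot.observe();print(s['opening'])
plan(lane(.192,.11),RL())
E
```

```text
0.06001206759295184
rot [ 0.045  0.276 -0.279] rows>=2.1 | then shift cm [-16.63  19.44  -2.42] rows>=4.1 t 28.3
```

Call:
{"name": "apply_moves", "arguments": {
  "motion": "0 0 0 0 .015 .092 -.093;0 0 0 0 .015 .092 -.093;0 0 0 0 .015 .092 -.093;0 -3.33 3.9 -.5 0 0 0;0 -3.33 3.9 -.5 0 0 0;0 -3.33 3.9 -.5 0 0 0;0 -3.33 3.9 -.5 0 0 0;0 -3.33 3.9 -.5 0 0 0;0 0 0 0 0 0 0;0 0 0 0 0 0 0"
}}

```text
time: 29.52
tool_pos: [0.6618, 0.0198, 0.1996]
tool_rot: [-3.135, -0.278, 1.535]
contact_force: [-0.7, 0.1, -2.7]
opening: 0.06
grip_force: 25.0
```

```bash
python3 - <<'E'
from h import *
s=robot.observe();print(s['opening']);plan(lane(.192,.034),RL())
E
```

```text
0.06001688122105254
rot [-0.006  0.001 -0.002] rows>=0.0 | then shift cm [0.15 0.08 7.27] rows>=1.2 t 29.5
```

Call:
{"name": "apply_moves", "arguments": {
  "motion": "0 .15 .1 3 -.006 0 0;0 0 0 2.5 0 0 0;0 0 0 1 0 0 0;0 0 0 .5 0 0 0;0 0 0 .2 0 0 0;0 0 0 .15 0 0 0;0 0 0 .15 0 0 0;0 0 0 0 0 0 0"
}}

```text
time: 30.52
tool_pos: [0.6648, 0.0409, 0.1303]
tool_rot: [3.137, -0.278, 1.536]
contact_force: [-0.5, -2.4, 5.4]
opening: 0.0597
grip_force: 25.0
```

Call:
{"name": "apply_moves", "arguments": {
  "motion": "100 0 0 0 0 0 0;100 0 0 0 0 0 0;100 0 0 0 0 0 0;100 0 0 0 0 0 0;100 0 0 -3 0 0 0;100 0 0 -5 0 0 0;100 0 0 -5 0 0 0;100 0 0 0 0 0 0"
}}

```text
time: 31.52
tool_pos: [0.6644, 0.0046, 0.2586]
tool_rot: [3.13, -0.276, 1.537]
contact_force: [-0.6, 0.1, -0.7]
opening: 0.0918
grip_force: 0.0
```

```bash
python3 - <<'E'
from h import *
p,s=wrist();print(s['tool_pos']);lanefit(p)
plan([.467,.245,.25],Rdown(np.pi/2))
E
```

```text
[0.66444586 0.00455044 0.25856292]
lane carton1 score 0.92 uv 147 14 s 0.0370 dx 0.0000 iou -0.000
lane carton1 score 0.67 uv 315 297 s 0.1052 dx 0.0017 iou 0.400
lane carton1 score 0.65 uv 315 205 s 0.1850 dx 0.0012 iou 0.973
rot [ 0.007 -0.278 -0.035] rows>=1.5 | then shift cm [ 23.93 -19.56   0.37] rows>=4.9 t 31.6
```

Call:
{"name": "apply_moves", "arguments": {
  "motion": "100 0 0 0 .002 -.093 -.012;100 0 0 0 .002 -.093 -.012;100 0 0 0 .003 -.092 -.012;100 3.8 -3.26 0 0 0 0;100 3.8 -3.26 0 0 0 0;100 3.8 -3.26 0 0 0 0;100 3.8 -3.26 0 0 0 0;100 3.8 -3.26 0 0 0 0;100 3.8 -3.26 0 0 0 0;100 0 0 0 0 0 0;100 0 0 0 0 0 0"
}}

```text
time: 33.0
tool_pos: [0.4667, 0.2335, 0.2527]
tool_rot: [-3.14, 0.001, 1.573]
contact_force: [-0.1, -0.7, 0.3]
opening: 0.0922
grip_force: 0.0
```

```bash
python3 - <<'E'
from h import *
p,s,o=wfit('carton1',.06,.074,.07)
print(s['tool_pos'],s['tool_rot'],[d['centre'] for d in robot.search_frame('follower',p)])
b=min(o,key=lambda r:abs(r[0]-.47)+abs(r[1]-.3));print(b);plan([b[0],b[1],.032],Rdown(np.pi/2+b[2]))
E
```

```text
carton1 0.83 4595 uv 319 115 xy [0.4677 0.3005] yaw -0.107 iou 0.966
[0.46670157 0.23347208 0.25273786] [-3.13996511e+00  1.17465008e-03  1.57269250e+00] [[0.5203, 0.3951, 0.0423]]
(np.float64(0.4677050425540227), np.float64(0.30054472917610253), np.float64(-0.10704983014972314), np.float64(0.966148023549201))
rot [-0.001  0.001  0.107] rows>=0.6 | then shift cm [ 6.75 -0.71 22.11] rows>=3.7 t 33.1
```

Call:
{"name": "apply_moves", "arguments": {
  "motion": "100 0 0 0 0 0 .107;100 6 -.71 2 0 0 0;100 .75 0 5 0 0 0;100 0 0 5 0 0 0;100 0 0 5 0 0 0;100 0 0 3 0 0 0;100 0 0 2.1 0 0 0;0 0 0 0 0 0 0;0 0 0 0 0 0 0;0 0 0 0 0 0 0;0 0 0 0 0 0 0;0 0 0 0 0 0 0;0 0 0 -2 0 0 0;0 0 0 -5 0 0 0;0 0 0 -5 0 0 0;0 0 0 -5 0 0 0;0 0 0 -4 0 0 0",
  "force": 25
}}

```text
time: 35.28
tool_pos: [0.4667, 0.3004, 0.2449]
tool_rot: [3.141, -0.0, 1.465]
contact_force: [0.4, 0.4, -3.5]
opening: 0.0598
grip_force: 24.9
```

```bash
python3 - <<'E'
from h import *
s=robot.observe();print(s['opening'])
plan(lane(.266,.11),RL())
E
```

```text
0.059767358420667285
rot [ 0.01   0.279 -0.071] rows>=1.5 | then shift cm [-20.02  20.54  -3.54] rows>=4.6 t 35.3
```

Call:
{"name": "apply_moves", "arguments": {
  "motion": "0 0 0 -3.5 .003 .093 -.024;0 0 0 0 .003 .093 -.024;0 0 0 0 .003 .093 -.024;0 -3.9 4.1 0 0 0 0;0 -3.9 4.1 0 0 0 0;0 -3.9 4.1 0 0 0 0;0 -3.9 4.1 0 0 0 0;0 -3.9 4.1 0 0 0 0;0 0 0 0 0 0 0;0 0 0 0 0 0 0"
}}

```text
time: 36.52
tool_pos: [0.6649, 0.1064, 0.2237]
tool_rot: [-3.14, -0.279, 1.537]
contact_force: [0.3, 0.3, -2.1]
opening: 0.06
grip_force: 24.9
```

```bash
python3 - <<'E'
from h import *
s=robot.observe();print(s['opening']);plan(lane(.266,.034),RL())
E
```

```text
0.06002124109135152
rot [-0.001  0.    -0.   ] rows>=0.0 | then shift cm [-1.44  0.07  7.19] rows>=1.2 t 36.5
```

Call:
{"name": "apply_moves", "arguments": {
  "motion": "0 -1.44 .15 3 0 0 0;0 0 0 2.5 0 0 0;0 0 0 1 0 0 0;0 0 0 .45 0 0 0;0 0 0 .2 0 0 0;0 0 0 .15 0 0 0;0 0 0 .1 0 0 0;0 0 0 0 0 0 0"
}}

```text
time: 37.52
tool_pos: [0.6679, 0.1123, 0.1512]
tool_rot: [3.138, -0.279, 1.538]
contact_force: [-1.7, -1.6, 5.7]
opening: 0.06
grip_force: 25.0
```

Call:
{"name": "apply_moves", "arguments": {
  "motion": "100 0 0 0 0 0 0;100 0 0 0 0 0 0;100 0 0 0 0 0 0;100 0 0 0 0 0 0;100 0 0 -3 0 0 0;100 0 0 -5 0 0 0;100 0 0 -5 0 0 0;100 0 0 0 0 0 0"
}}

```text
time: 38.52
tool_pos: [0.6678, 0.0758, 0.2794]
tool_rot: [3.131, -0.278, 1.539]
contact_force: [0.1, -0.5, 0.4]
opening: 0.0916
grip_force: 0.0
```

```bash
python3 - <<'E'
from h import *
p,s=wrist();print(s['tool_pos']);lanefit(p);save('w7.png',p['img'])
p=robot.read_camera('scene');lanefit(p)
v=robot.trace('follower',p)[0]['pixels'];v,u=np.nonzero(v);print(u.mean(),v.mean(),atz(p,u.mean(),v.mean(),.035))
plan([.50,.34,.27],Rdown(np.pi/2))
E
```

```text
[0.66778945 0.07577327 0.27942428]
lane carton1 score 0.88 uv 313 298 s 0.1786 dx 0.0012 iou 0.410
lane carton1 score 0.82 uv 316 206 s 0.2574 dx 0.0024 iou 0.944
lane carton1 score 0.85 uv 315 209 s 0.1089 dx -0.0058 iou 0.799
lane carton1 score 0.77 uv 290 216 s 0.0373 dx -0.0001 iou 0.819
lane carton1 score 0.69 uv 341 203 s 0.1842 dx -0.0027 iou 0.838
lane carton1 score 0.68 uv 367 197 s 0.2600 dx -0.0025 iou 0.881
lane carton1 score 0.38 uv 193 161 s 0.0370 dx 0.0000 iou -0.000
441.7097415506958 177.3916500994036 [0.53052717 0.41411215 0.035     ]
rot [ 0.002 -0.279 -0.033] rows>=1.5 | then shift cm [ 26.28 -16.54   0.26] rows>=5.0 t 38.8
```

View pics/w7.png

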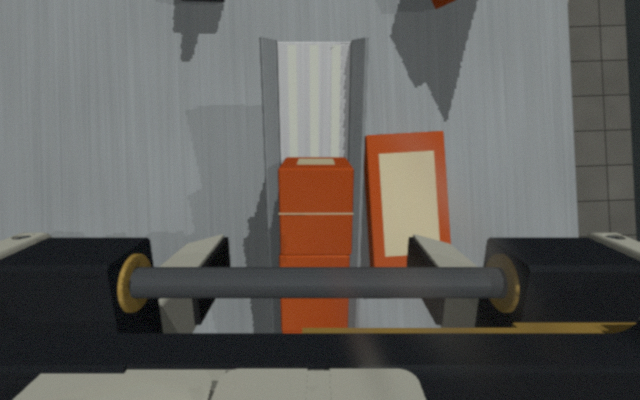

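All four cartons sit in a row, the last at (316,206). Now the follower.

Call:
{"name": "apply_moves", "arguments": {
  "motion": "100 0 0 0 .001 -.093 -.011;100 0 0 0 .001 -.093 -.011;100 0 0 0 0 -.093 -.011;100 4.38 -2.76 0 0 0 0;100 4.38 -2.76 0 0 0 0;100 4.38 -2.76 0 0 0 0;100 4.38 -2.76 0 0 0 0;100 4.38 -2.76 0 0 0 0;100 4.38 -2.76 0 0 0 0;100 0 0 0 0 0 0;100 0 0 0 0 0 0"
}}

```text
time: 40.15
tool_pos: [0.5005, 0.3396, 0.2729]
tool_rot: [3.139, 0.001, 1.571]
contact_force: [1.1, -0.3, -0.3]
opening: 0.0917
grip_force: 0.0
```

```bash
python3 - <<'E'
from h import *
p,s=wrist();print(s['tool_pos'],s['tool_rot']);d=robot.trace('follower',p)[0];m=d['pixels'];print(d['score'],m.sum())
v,u=np.nonzero(m);print(u.min(),u.max(),v.min(),v.max());print(atz(p,u.mean(),v.mean(),.05))
x0,x1,y0,y1=max(0,u.min()-40),u.max()+40,max(0,v.min()-40),v.max()+40
save('w8.png',cv2.resize(p['img'][y0:y1,x0:x1],None,fx=3,fy=3,interpolation=cv2.INTER_CUBIC));print(x0,y0)
import pickle;pickle.dump(p,open('w8.pkl','wb'))
E
```

```text
[0.50049453 0.33963293 0.27292724] [3.13922130e+00 1.39322299e-03 1.57085875e+00]
0.94 2823
313 367 77 134
[0.52456429 0.41862143 0.05      ]
273 37
```

View pics/w8.png

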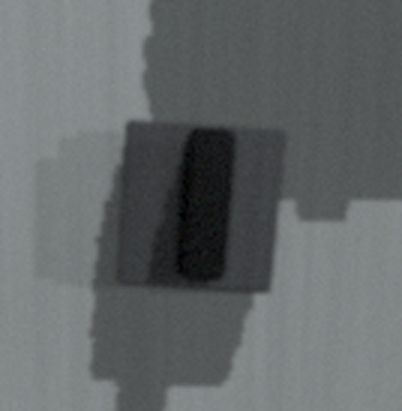

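The crop shows the follower's top centred at about (200,206), and its fin, thin in x, centred at (207,204). The yaw is slightly negative.

```bash
python3 - <<'E'
from h import *
import pickle
p=pickle.load(open('w8.pkl','rb'));g=lambda X,Y,z:atz(p,273+X/3,37+Y/3,z)
c=[g(128,120,.04),g(285,130,.04),g(270,292,.04),g(118,282,.04)];print(np.round(c,4),np.mean(c,0))
f_=[g(188,128,.08),g(236,129,.08),g(226,279,.08),g(178,280,.08)];print(np.round(f_,4),np.mean(f_,0))
d=c[1]-c[0]+c[2]-c[3];e=c[0]-c[3]+c[1]-c[2];a=(np.arctan2(d[1],d[0])+np.arctan2(-e[0],e[1]))/2;print(np.arctan2(d[1],d[0]),np.arctan2(-e[0],e[1]))
x=(np.mean(c,0)+np.mean(f_,0))/2
plan([x[0],x[1],.045],Rdown(np.pi/2+a))
E
```

```text
[[0.4982 0.4493 0.04  ]
 [0.5565 0.4458 0.04  ]
 [0.553  0.3869 0.04  ]
 [0.4942 0.3907 0.04  ]] [0.52547087 0.41818299 0.04      ]
[[0.5183 0.4427 0.08  ]
 [0.5343 0.4424 0.08  ]
 [0.5321 0.3937 0.08  ]
 [0.5155 0.3933 0.08  ]] [0.52506935 0.41804355 0.08      ]
-0.062332771151444116 -0.06353179432457659
rot [0.003 0.001 0.061] rows>=0.3 | then shift cm [ 8.07  1.9  22.82] rows>=3.9 t 40.2
```

Call:
{"name": "apply_moves", "arguments": {
  "motion": "100 0 0 0 0.003 0 .061;100 4 1.0 1 0 0 0;100 4.07 .9 4 0 0 0;100 0 0 6 0 0 0;100 0 0 6 0 0 0;100 0 0 4 0 0 0;100 0 0 1.8 0 0 0;0 0 0 0 0 0 0;0 0 0 0 0 0 0;0 0 0 0 0 0 0;0 0 0 0 0 0 0;0 0 0 0 0 0 0;0 0 0 0 0 0 0;0 0 0 0 0 0 0",
  "force": 40
}}

```text
time: 42.0
tool_pos: [0.5247, 0.4191, 0.0458]
tool_rot: [3.141, 0.0, 1.509]
contact_force: [0.0, 0.1, -0.3]
opening: 0.0264
grip_force: 0.0
```

Call:
{"name": "apply_moves", "arguments": {
  "motion": "0 0 0 0 0 0 0;0 0 0 0 0 0 0;0 0 0 0 0 0 0;0 0 0 0 0 0 0;0 0 0 -2 0 0 0;0 0 0 -5 0 0 0;0 0 0 -5 0 0 0;0 0 0 -6 0 0 0;0 0 0 -5 0 0 0;0 0 0 0 0 0 0"
}}

```text
time: 43.25
tool_pos: [0.5255, 0.42, 0.2798]
tool_rot: [3.135, -0.004, 1.509]
contact_force: [-0.1, 0.5, -6.6]
opening: 0.0158
grip_force: 40.0
```

```bash
python3 - <<'E'
from h import *
s=robot.observe();print(s['opening'],s['grip_force'],s['contact_force'])
plan(lane(.334,.13),RL())
E
```

```text
0.01575218461943479 39.9985009431839 [-0.09804793  0.50290765 -6.62776446]
rot [ 0.01   0.275 -0.027] rows>=1.5 | then shift cm [-25.86  15.06  -5.52] rows>=4.9 t 43.2
```

Call:
{"name": "apply_moves", "arguments": {
  "motion": "0 0 0 -3 .003 .092 -.009;0 0 0 -2.5 .003 .092 -.009;0 0 0 0 .003 .091 -.009;0 -4.31 2.51 0 0 0 0;0 -4.31 2.51 0 0 0 0;0 -4.31 2.51 0 0 0 0;0 -4.31 2.51 0 0 0 0;0 -4.31 2.51 0 0 0 0;0 -4.31 2.51 0 0 0 0;0 0 0 0 0 0 0;0 0 0 0 0 0 0"
}}

```text
time: 44.62
tool_pos: [0.6652, 0.163, 0.2566]
tool_rot: [-3.131, -0.275, 1.533]
contact_force: [0.6, -0.3, -6.2]
opening: 0.0157
grip_force: 40.0
```

```bash
python3 - <<'E'
from h import *
s=robot.observe();print(s['opening'],s['grip_force']);plan(lane(.332,.047)+[.0012,0,0],RL())
p,s=wrist();save('w9.png',p['img'])
p=robot.read_camera('scene');lanefit(p)
E
```

```text
0.01568029302365909 39.99741733074188
rot [-0.01   0.004 -0.003] rows>=0.1 | then shift cm [-1.18  0.35  7.5 ] rows>=1.2 t 44.6
lane carton1 score 0.81 uv 315 210 s 0.1072 dx -0.0023 iou 0.814
lane carton1 score 0.8 uv 367 196 s 0.2583 dx -0.0055 iou 0.912
lane carton1 score 0.66 uv 290 216 s 0.0351 dx -0.0044 iou 0.807
lane carton1 score 0.66 uv 341 203 s 0.1841 dx -0.0024 iou 0.899
lane carton1 score 0.53 uv 366 217 s 0.3342 dx 0.0508 iou 0.321
```

View pics/w9.png

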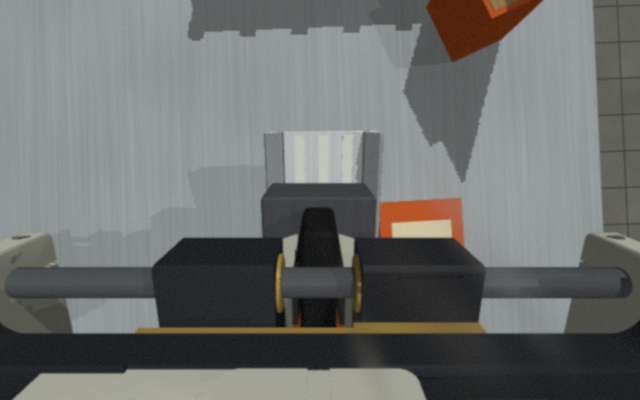

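The follower hangs square, and its block (320,210) lines up with the channel (284–363). Lower it.

Call:
{"name": "apply_moves", "arguments": {
  "motion": "0 -1.18 .35 2.5 -.01 .004 -.003;0 0 0 2.5 0 0 0;0 0 0 1.5 0 0 0;0 0 0 .6 0 0 0;0 0 0 .2 0 0 0;0 0 0 .1 0 0 0;0 0 0 0 0 0 0"
}}

```text
time: 45.65
tool_pos: [0.6705, 0.1717, 0.1861]
tool_rot: [3.134, -0.279, 1.539]
contact_force: [1.1, -0.4, -6.4]
opening: 0.0156
grip_force: 40.0
```

Call:
{"name": "apply_moves", "arguments": {
  "motion": "0 0 0 .15 0 0 0;0 0 0 .15 0 0 0;0 0 0 0 0 0 0"
}}

```text
time: 46.02
tool_pos: [0.6701, 0.1727, 0.1823]
tool_rot: [3.136, -0.279, 1.539]
contact_force: [-0.6, -1.0, -6.8]
opening: 0.0157
grip_force: 40.0
```

Call:
{"name": "apply_moves", "arguments": {
  "motion": "0 0 0 .12 0 0 0;0 0 0 .1 0 0 0;0 0 0 0 0 0 0"
}}

```text
time: 46.4
tool_pos: [0.6705, 0.1731, 0.181]
tool_rot: [3.135, -0.279, 1.539]
contact_force: [-0.5, -1.6, -1.8]
opening: 0.0156
grip_force: 40.0
```

Touching (load reduced by 5 N). Release and retreat.

Call:
{"name": "apply_moves", "arguments": {
  "motion": "20 0 0 0 0 0 0;40 0 0 0 0 0 0;40 0 0 0 0 0 0;40 0 0 0 0 0 0;40 0 0 -2 0 0 0;40 0 0 -5 0 0 0;100 0 0 -6 0 0 0;100 0 0 0 0 0 0;100 0 0 0 0 0 0"
}}

```text
time: 47.52
tool_pos: [0.6682, 0.1374, 0.3049]
tool_rot: [3.136, -0.279, 1.538]
contact_force: [-0.3, 0.0, -0.1]
opening: 0.0619
grip_force: 0.0
```

```bash
python3 - <<'E'
from h import *
p,s=wrist();print(s['tool_pos']);lanefit(p);save('w10.png',p['img']);lanefit(p,'follower',.06,.06,.06)
q=robot.read_camera('side')
m=robot.search_frame('draw_grip',q);print(m[:2])
q=robot.read_camera('scene');print(robot.search_frame('draw_grip',q)[:1])
plan([.45,-.33,.3],Rdown(np.pi/2))
E
```

```text
[0.66817114 0.13744041 0.30490234]
lane carton1 score 0.86 uv 316 323 s 0.1840 dx -0.0000 iou 0.086
lane carton1 score 0.78 uv 318 272 s 0.2571 dx 0.0028 iou 0.535
lane follower score 0.62 uv 318 198 s 0.3249 dx 0.0022 iou 0.832
[{'centre': [0.5509, -0.3613, 0.0652], 'score': 0.56}]
[{'centre': [0.5679, -0.35, 0.0703], 'score': 0.77}]
rot [ 0.009 -0.279 -0.033] rows>=1.5 | then shift cm [-46.78 -21.82   0.45] rows>=8.3 t 47.9
```

View pics/w10.png

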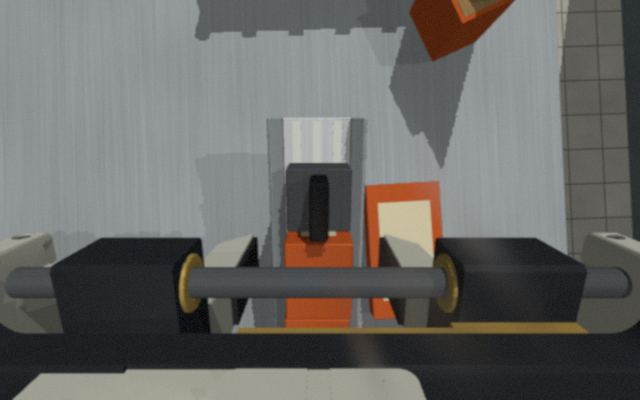

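The follower rests against the last carton (fin at (318,205)). Now I'll move over the draw slide for a look.

```bash
python3 - <<'E'
from h import *
plan([.6,-.37,.27],Rdown(np.pi))
E
```

```text
rot [ 0.227 -0.213 -1.592] rows>=8.7 | then shift cm [  6.82 -50.78   3.45] rows>=8.2 t 47.9
```

Call:
{"name": "apply_moves", "arguments": {
  "motion": "60 0 0 0 .0227 -.0213 -.1592;60 0 0 0 .0227 -.0213 -.1592;60 0 0 0 .0227 -.0213 -.1592;60 0 0 0 .0227 -.0213 -.1592;60 0 0 0 .0227 -.0213 -.1592;60 0 0 0 .0227 -.0213 -.1592;60 0 0 0 .0227 -.0213 -.1592;60 0 0 0 .0227 -.0213 -.1592;60 0 0 0 .0227 -.0213 -.1592;60 0 0 0 .0227 -.0213 -.1592;60 .75 -5.64 0 0 0 0;60 .75 -5.64 0 0 0 0;60 .75 -5.64 0 0 0 0;60 .75 -5.64 0 0 0 0;60 .75 -5.64 0 0 0 0;60 .75 -5.64 0 0 0 0;60 .75 -5.64 0 0 0 0;60 .75 -5.64 0 0 0 0;60 .75 -5.64 1.7 0 0 0;60 0 0 1.7 0 0 0"
}}

```text
time: 50.38
tool_pos: [0.5989, -0.3748, 0.2694]
tool_rot: [-3.141, 0.0, 3.135]
contact_force: [-0.3, 0.9, -0.3]
opening: 0.0548
grip_force: 0.0
```

Call:
{"name": "apply_moves", "arguments": {
  "motion": "60 0 0 0 0 0 0;60 0 0 0 0 0 0"
}}

```text
time: 50.62
tool_pos: [0.6011, -0.3694, 0.2723]
tool_rot: [-3.141, 0.002, -3.141]
contact_force: [0.4, 0.8, 0.6]
opening: 0.0548
grip_force: 0.0
```

```bash
python3 - <<'E'
from h import *
import pickle
p,s=wrist();print(s['tool_pos'],s['tool_rot'])
pickle.dump(p,open('w11.pkl','wb'))
for X in ([.56,-.355,.08],[.49,-.37,.03],[.5,-.42,.03]): print(proj(p,np.array(X)).round())
for n in ('draw_grip','draw_pointer','strip_mark'):
  for d in robot.search_frame(n,p)[:2]: print(n,d)
for n in ('draw_grip','draw_pointer'):
  for d in robot.trace(n,p)[:1]:
    v,u=np.nonzero(d['pixels']);print(n,len(u),u.min(),u.max(),v.min(),v.max())
for c in 'scene','side':
  q=robot.read_camera(c); pickle.dump(q,open(c+'11.pkl','wb'))
q0=np.array([.56,-.355,.05])
im=[]
for P,k in ((p,2),(q,4)):
  u,v=proj(P,np.array([.525,-.37,.05])); print(u,v)
  w,h=(200,270) if k==2 else (100,135)
  x0=int(np.clip(u-w/2,0,640-w));y0=int(np.clip(v-h/2,0,400-h));print('crop',k,x0,y0)
  im.append(cv2.resize(P['img'][y0:y0+h,x0:x0+w],(400,540),interpolation=cv2.INTER_CUBIC))
save('w11.png',np.hstack(im))
E
```

```text
[ 0.60114362 -0.36942441  0.27232578] [-3.14085684e+00  2.47517132e-03 -3.14110838e+00]
[332. 143.]
[318.  76.]
[274.  86.]
draw_grip {'centre': [0.5644, -0.3527, 0.0927], 'score': 0.98}
draw_pointer {'centre': [0.5606, -0.3485, 0.099], 'score': 0.58}
strip_mark {'centre': [0.4947, -0.3823, 0.0297], 'score': 0.9}
draw_grip 1374 300 359 129 166
draw_pointer 1257 300 358 129 165
317.7374812904867 108.29322393701216
crop 2 217 0
407.76207326244077 264.39545029638145
crop 4 357 196
```

View pics/w11.png

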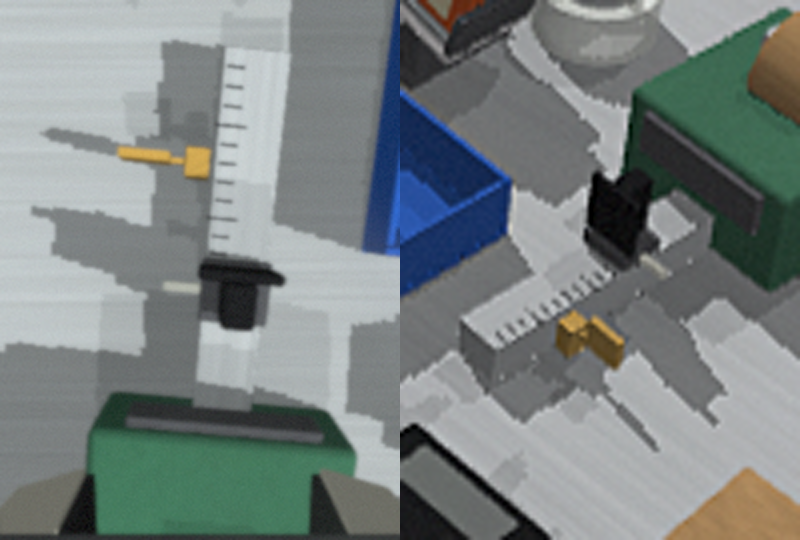

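Left (wrist) crop: grip stem at (237,300), plate at (242,273), pointer tip at (163,287), flag inner end at (172,157), rail leaning about −0.08. Right (side) crop: pointer tip at (665,272), flag inner edge near (593,335). Next I'll triangulate them.

```bash
python3 - <<'E'
from h import *
import pickle
w=pickle.load(open('w11.pkl','rb'));q=pickle.load(open('side11.pkl','rb'))
W=lambda X,Y:(w,217+X/2,Y/2);Q=lambda X,Y:(q,357+(X-400)/4,196+Y/4)
for n,a,b in [('ptr',W(163,287),Q(667,273)),('flag_in_top',W(171,157),Q(597,318)),('flag_out_top',W(118,152),Q(623,343)),('plateR_top',W(284,277),Q(650,172)),('plateL_top',W(203,266),Q(594,174)),('railNL',W(225,48),Q(495,390))]:
    X,e=tri([a,b]);print(n,X.round(4),e)
at=lambda X,Y,z:atz(w,217+X/2,Y/2,z).round(4)
for z in (.03,.045): print(z,'ptr',at(163,287,z),'flagin',at(171.5,157,z),'railtop',at(225,50,z),'railbot',at(195.5,395,z),at(290,53,z),at(252,400,z))
print('stem top at .09',at(222,325,.09),at(255,325,.09),'plate',at(200,265,.09),at(284,275,.09), at(222,282,.09))
E
```

```text
ptr [ 0.5646 -0.3928  0.0406] [[-0.4, 0.3], [-0.2, -0.0]]
flag_in_top [ 0.4948 -0.3886  0.0445] [[-1.7, 1.2], [-0.9, -0.2]]
flag_out_top [ 0.4913 -0.416   0.0451] [[-0.4, 0.3], [-0.2, -0.0]]
plateR_top [ 0.5627 -0.3466  0.1093] [[-17.1, 9.7], [-6.8, -1.8]]
plateL_top [ 0.5394 -0.3583  0.1221] [[12.0, -9.4], [5.3, 0.5]]
railNL [ 0.4308 -0.3596 -0.0009] [[-2.8, 1.9], [-1.4, -0.5]]
0.03 ptr [ 0.5651 -0.3931  0.03  ] flagin [ 0.4921 -0.3871  0.03  ] railtop [ 0.4372 -0.3572  0.03  ] railbot [ 0.6317 -0.3738  0.03  ] [ 0.4387 -0.3216  0.03  ] [ 0.6349 -0.3385  0.03  ]
0.045 ptr [ 0.5638 -0.3922  0.045 ] flagin [ 0.4936 -0.3864  0.045 ] railtop [ 0.4407 -0.3576  0.045 ] railbot [ 0.6279 -0.3736  0.045 ] [ 0.4421 -0.3234  0.045 ] [ 0.631  -0.3396  0.045 ]
stem top at .09 [ 0.5793 -0.3593  0.09  ] [ 0.5793 -0.3423  0.09  ] plate [ 0.549  -0.3706  0.09  ] [ 0.554  -0.3282  0.09  ] [ 0.5575 -0.3595  0.09  ]
```

```bash
python3 - <<'E'
from h import *
plan([.571,-.351,.058],Rdown(np.pi-.0855))
E
```

```text
rot [-0.     0.002  0.085] rows>=0.5 | then shift cm [ 3.13  1.62 21.38] rows>=3.5 t 51.0
```

Call:
{"name": "apply_moves", "arguments": {
  "motion": "60 0 0 0 0 0 .085;60 3.13 1.62 1 0 0 0;60 0 0 5 0 0 0;60 0 0 5 0 0 0;60 0 0 4 0 0 0;60 0 0 2 0 0 0;60 0 0 1 0 0 0;60 0 0 0 0 0 0",
  "force": 40
}}

```text
time: 52.02
tool_pos: [0.5711, -0.3513, 0.0912]
tool_rot: [3.141, 0.001, 3.056]
contact_force: [-0.8, -0.2, -0.2]
opening: 0.0549
grip_force: 0.0
```

```bash
python3 - <<'E'
from h import *
plan([.571,-.351,.058],Rdown(np.pi-.0855))
p,s=wrist();m=robot.trace('draw_grip',p)
for d in m[:2]:
  v,u=np.nonzero(d['pixels']);print(d['score'],len(u),u.min(),u.max(),v.min(),v.max(),atz(p,u.mean(),v.mean(),.093))
print(proj(p,np.array([.553,-.372,.093])),proj(p,np.array([.553,-.328,.093])))
E
```

```text
rot [ 0.     0.001 -0.   ] rows>=0.0 | then shift cm [0.01 0.03 3.32] rows>=0.5 t 52.0
0.73 5073 255 362 189 266 [ 0.55307615 -0.35073862  0.093     ]
[273.00323957 226.65399064] [361.50224147 219.42854805]
```

```bash
python3 - <<'E'
from h import *
p,s=wrist();g=cv2.cvtColor(p['img'],cv2.COLOR_RGB2GRAY)
for r in range(185,262,5): print(r,''.join('#' if x<45 else '+' if x<80 else '.' for x in g[r,230:400:2]))
E
```

```text
185 .....................................................................................
190 ..............................+++++++++++++++++++++++++++++..........................
195 .............................++++++++++++++++++++++++++..............................
200 ...........................##################################+.......................
205 ..........................####################################+......................
210 .........................######################################+.....................
215 ........................+#######################################+....................
220 .......................##########################################+...................
225 ......................+###########################################...................
230 .........................++.++++#++##################+++++++.........................
235 ..............................++++++#################+...............................
240 ..............+##..................+#################+..................##...........
245 .............+###+..................#################...................+##+.........
250 ............+####+..................################+...................####+........
255 ...........######+..................################+...................##+#++.......
260 ..........#######+..................################+...................###++++......
```

The stem is centred between the fingers. I'll descend and close.

Call:
{"name": "apply_moves", "arguments": {
  "motion": "60 0 0 1.5 0 0 0;60 0 0 1 0 0 0;60 0 0 .8 0 0 0;0 0 0 0 0 0 0;0 0 0 0 0 0 0;0 0 0 0 0 0 0;0 0 0 0 0 0 0;0 0 0 0 0 0 0;0 0 0 0 0 0 0",
  "force": 40
}}

```text
time: 53.3
tool_pos: [0.5713, -0.3517, 0.0587]
tool_rot: [-3.141, 0.002, 3.056]
contact_force: [-0.6, -2.5, 0.7]
opening: 0.0182
grip_force: 40.0
```

Call:
{"name": "apply_moves", "arguments": {
  "motion": "0 .6 0 0 0 0 0;0 .8 0 0 0 0 0;0 .8 0 0 0 0 0;0 .8 0 0 0 0 0;0 .8 0 0 0 0 0;0 .8 0 0 0 0 0;0 .8 0 0 0 0 0;0 .6 0 0 0 0 0;0 .5 0 0 0 0 0;0 0 0 0 0 0 0"
}}

```text
time: 54.55
tool_pos: [0.5074, -0.346, 0.0587]
tool_rot: [-3.14, 0.005, 3.056]
contact_force: [8.8, -2.4, -2.5]
opening: 0.0178
grip_force: 40.0
```

```bash
python3 - <<'E'
from h import *
s=robot.observe();print(s['tool_pos'],s['opening'],s['contact_force'],np.linalg.norm(s['tool_pos'][:2]-[.5713,-.3517]))
p=robot.read_camera('side');import pickle
q=pickle.load(open('side11.pkl','rb'))
d=np.abs(p['img'].astype(int)-q['img']).sum(2)
h=cv2.cvtColor(p['img'],cv2.COLOR_RGB2HSV)
# predicted pointer tip vs mark
t=np.array([.5645,-.3928,.0406])+np.r_[s['tool_pos'][:2]-[.5713,-.3517],0]
print('tip pred',proj(p,t),'mark',proj(p,np.array([.494,-.387,.0406])),'tip home',proj(p,np.array([.5645,-.3928,.0406])))
x0,y0=385,255
print('cols',x0,'rows',y0)
for r in range(y0,y0+40):
    print(r,''.join('B' if (15<h[r,c,0]<28 and h[r,c,1]>120) else '%d'%min(9,h[r,c,2]//26) for c in range(x0,x0+60)))
E
```

```text
[ 0.50738472 -0.3460202   0.05871062] 0.017755121813205085 [ 8.82623428 -2.41542345 -2.51796472] 0.06416715220656671
tip pred [406.25316837 274.93082238] mark [404.56484763 276.15656087] tip home [423.51458493 264.25425965]
cols 385 rows 255
255 750000000000010134321225300111131111211012455435431121212122
256 750000000000021234532111000011111111110134545544431121212122
257 430000000000003444553211111101111111012355444444421111221211
258 420000000000001444445421121310111100145554444434432212221111
259 400000000000001444444454212431001012354454444444334321112112
260 400000000000001444444467522442111235554444444333333422111121
261 400000000000002444444566753444333554444443345333333333211111
262 420000000000003444455675675344455545444434433333333334422111
263 321000000000003444467775464344445444444433333333333333343111
264 212110000000013442476467744345335444444533333333333333334222
265 211221000000013231147447663354444444333333333333333333334332
266 311112100000001112126755433355444334333333333333333333333333
267 631111110000011122125653443354443433333333333333333333333333
268 642111121
[... 1041 characters left out ...]
333BB334444BBBBBB445576666777666666666666677776666
285 44334533333333334444433BBBB457777766777666666666666667777666
286 433333333333333444444443BBB577766776677776766666766666677776
287 3433333333333344444444443B4677767777767777767666677666667777
288 333333333333344444444444434776667767776767777676767777666777
289 333333333333344444444444444677666767777666677767677677666667
290 333333343333334444444444444467776776767666677777667777776766
291 333333443333433344444444444446777667777777667777767767777776
292 333344444343433334444444444444777766777777666777776667677777
293 333444444443333333444444444444677677667777776676777676677777
294 333444444433333333344444444444467767767777767777777777777777
```

I've pulled 64 mm, and the pointer tip in the side view is about 6 mm short of the mark. I'll move 6 mm further and hold.

Call:
{"name": "apply_moves", "arguments": {
  "motion": "0 .3 0 0 0 0 0;0 .3 0 0 0 0 0;0 0 0 0 0 0 0;0 0 0 0 0 0 0"
}}

```text
time: 55.1
tool_pos: [0.5018, -0.3455, 0.0587]
tool_rot: [-3.14, 0.005, 3.056]
contact_force: [9.5, -2.6, -1.6]
opening: 0.0181
grip_force: 40.0
```

```bash
python3 - <<'E'
from h import *
s=robot.observe();print(s['tool_pos'],s['opening'],s['contact_force'],np.linalg.norm(s['tool_pos'][:2]-[.5713,-.3517]))
p=robot.read_camera('side')
h=cv2.cvtColor(p['img'],cv2.COLOR_RGB2HSV)
for r in range(266,290): print(r,''.join('B' if (15<h[r,c,0]<28 and h[r,c,1]>120) else '%d'%min(9,h[r,c,2]//26) for c in range(385,420)))
E
```

```text
[ 0.50179751 -0.34554031  0.05871296] 0.018134747867709067 [ 9.54159983 -2.5731409  -1.62866782] 0.06977491258566773
266 12110000000022211245775543454454434
267 11121000000011122245565333455444343
268 21112100000011122157323442544344333
269 32111211000021211265344444444445233
270 43211112100122422333444444333333343
271 64331111110114653444344443443344444
272 66432111121124565434444434333444444
273 66643221122234456644443433334444444
274 66664232122343345665334333344444444
275 66566322334444BB4565443444444444444
276 653666224443BBBBB45BBB4444444444444
277 664233434443BBBBBB4BBBB444444444444
278 43334344444BBBBBBBBBBBBB44444444444
279 13344443444BBBBBBBBBBBBBB4444444444
280 34434344444BBBBBBBBBBBBBBBB44444445
281 34434444443BBBBBBBBBBBBBBBBB4444457
282 43434434443BBBBBBB3BBBBBBBBB4444577
283 334444433333BBBB4544BBBBBBBB4445777
284 3444443333333BB334444BBBBBB44557766
285 44434533333333334444433BBBB45777766
286 433333333333333344444443BBB57777777
287 4333333333333344444444443B467777777
288 43333333333334444444444444677666777
289 33333333333334444444444444676766777
```

The pointer tip (404,275) now meets the flag's inner edge. Hold.

Call:
{"name": "apply_moves", "arguments": {
  "motion": "0 0 0 0 0 0 0;0 0 0 0 0 0 0;0 0 0 0 0 0 0;0 0 0 0 0 0 0;0 0 0 0 0 0 0;0 0 0 0 0 0 0;0 0 0 0 0 0 0;0 0 0 0 0 0 0;0 0 0 0 0 0 0;0 0 0 0 0 0 0;0 0 0 0 0 0 0;0 0 0 0 0 0 0;0 0 0 0 0 0 0;0 0 0 0 0 0 0;0 0 0 0 0 0 0;0 0 0 0 0 0 0;0 0 0 0 0 0 0;0 0 0 0 0 0 0;0 0 0 0 0 0 0;0 0 0 0 0 0 0"
}}

```text
time: 57.65
tool_pos: [0.5018, -0.3455, 0.0587]
tool_rot: [-3.14, 0.005, 3.056]
contact_force: [7.9, -1.7, -0.7]
opening: 0.0177
grip_force: 40.0
```

Call:
{"name": "apply_moves", "arguments": {
  "motion": "0 .25 0 0 0 0 0;0 0 0 0 0 0 0;0 0 0 0 0 0 0;0 0 0 0 0 0 0;0 0 0 0 0 0 0;0 0 0 0 0 0 0;0 0 0 0 0 0 0;0 0 0 0 0 0 0;0 0 0 0 0 0 0;0 0 0 0 0 0 0;0 0 0 0 0 0 0;0 -1 0 0 0 0 0;0 -1 0 0 0 0 0;0 -1 0 0 0 0 0;0 -1 0 0 0 0 0;0 -1 0 0 0 0 0;0 -1 0 0 0 0 0;0 -.7 0 0 0 0 0;0 -.3 0 0 0 0 0;0 0 0 0 0 0 0"
}}

```text
time: 60.15
tool_pos: [0.5679, -0.3514, 0.0587]
tool_rot: [-3.141, 0.002, 3.056]
contact_force: [2.9, -4.3, 3.1]
opening: 0.018
grip_force: 40.0
```

Call:
{"name": "apply_moves", "arguments": {
  "motion": "60 0 0 0 0 0 0;60 0 0 0 0 0 0;60 0 0 0 0 0 0;60 0 0 0 0 0 0;60 0 0 -1.5 0 0 0;60 0 0 -3 0 0 0;60 0 0 -5 0 0 0;60 0 0 -5 0 0 0;60 0 0 -5 0 0 0;60 3 0 0 0 0 0;60 0 0 0 0 0 0;60 0 0 0 0 0 0"
}}

```text
time: 61.65
tool_pos: [0.5375, -0.3483, 0.2536]
tool_rot: [3.142, 0.002, 3.056]
contact_force: [-1.0, -0.1, 0.3]
opening: 0.0549
grip_force: 0.0
```

```bash
python3 - <<'E'
from h import *
import pickle
s=robot.observe();print(s['time'],s['tool_pos'],s['contact_force'])
for c in 'scene','side':
  p=robot.read_camera(c);q=pickle.load(open(c+'11.pkl','rb'))
  lanefit(p);lanefit(p,'follower',.06,.06,.06)
  for n in ('tin','draw_grip','tape_roll','giftbox','tallybox'): print(n,[np.round(d['centre'],3).tolist() for d in robot.search_frame(n,p)[:1]])
  u,v=np.round(proj(p,np.array([.553,-.36,.06]))).astype(int)
  print(c,'draw diff',np.abs(p['img'][v-20:v+20,u-20:u+20].astype(int)-q['img'][v-20:v+20,u-20:u+20]).mean())
E
```

```text
61.65 [ 0.53754896 -0.34830988  0.25363141] [-0.96799295 -0.12310722  0.25258612]
lane carton1 score 0.88 uv 367 196 s 0.2585 dx -0.0039 iou 0.911
lane carton1 score 0.76 uv 341 203 s 0.1840 dx -0.0025 iou 0.869
lane carton1 score 0.75 uv 290 216 s 0.0366 dx -0.0039 iou 0.801
lane carton1 score 0.65 uv 315 210 s 0.1103 dx -0.0047 iou 0.810
lane follower score 0.55 uv 391 193 s 0.3273 dx -0.0031 iou 0.747
tin [[0.484, -0.19, 0.072]]
draw_grip [[0.568, -0.347, 0.069]]
tape_roll [[0.783, -0.153, 0.046]]
giftbox [[0.798, 0.096, 0.037]]
tallybox [[0.34, -0.419, 0.028]]
scene draw diff 1.8545833333333333
lane carton1 score 0.86 uv 355 169 s 0.1158 dx 0.0056 iou 0.698
lane carton1 score 0.86 uv 340 154 s 0.1881 dx -0.0001 iou 0.727
lane carton1 score 0.67 uv 325 139 s 0.2686 dx 0.0025 iou 0.696
lane carton1 score 0.59 uv 372 186 s 0.0353 dx 0.0024 iou 0.840
lane follower score 0.59 uv 311 128 s 0.3341 dx 0.0053 iou 0.508
tin [[0.448, -0.207, 0.068]]
draw_grip [[0.549, -0.362, 0.068]]
tape_roll []
giftbox [[0.824, 0.043, 0.034]]
tallybox [[0.31, -0.43, 0.032]]
side draw diff 1.8814583333333332
```

```bash
python3 -c "
from cell import robot
print(robot.hand_in())"
```

```text
the job is handed in; nothing more can be done
None
```

I handed the job in with no verdict returned: my last camera check showed the tin standing in the tray, four cartons in a tight row, the follower against the last one and the draw slide home after a hold of over 2 s at the marker.

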